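Brace the bearing block and hold the grease coupler on its nipple

TASK

First swing the folded brace of the bearing block out until it clicks home in its end stop, so that the block is propped. Then pick up the grease coupler, press it squarely, mouth first, onto the block's leaning grease nipple until the nipple snaps down, and keep it pressed there: finish while still gripping the coupler and holding the nipple down against its spring. Leave the timer, the open box and the small dish where they stand.

Things in the scene. Friction and masses are not known exactly. Their poses are not given: they have to be found in the camera images.
- bearing_block: Grey pillow bearing block fixed to the bench, foot 60 (x) x 100 (y) x 12 mm, round housing 52 mm wide in the middle, 60 mm high, with a steel shaft stub along x 34 mm above the bench. Origin: centre of its underside; z up. The nipple stands on top of the housing, leaning 25 degrees from the vertical toward the block's +y; the brace is hinged at its +x, -y corner.
- brace (a joint): Angle of the brace about its vertical hinge (rad, counterclockwise from above is positive). 0: folded, the brace points along the block's -x; 1.5: fully out, end stop, the brace points nearly along the block's -y. It resists by up to about 8 N at the pin and springs back if let go short of about 1.0; past about 1.25 its detent snaps it on to 1.5 and keeps it there.
- brace_pin (a point): Centre of the top of the brace's upright round steel pin, 12 mm diameter, 45 mm long, its top 68.5 mm above the bench (free to grip or push from 24 to 68 mm), at the free end of the brace, 75 mm from the hinge axis. The brace bar under it is 16 mm wide, its top 23 mm above the bench.
- brace_hinge (a point): Point on the brace's vertical hinge axis, 25 mm above the bench; fixed to the block.
- nipple (a joint): How far the nipple is pushed in along its own axis (m): 0 out (rest), 0.010 hard stop. The push needed rises from about 3 N to about 14 N at 0.004, then drops as it snaps through to about 7 N at 0.009; always springs back out when let go.
- nipple_seat (a point): Centre of the upper face of the nipple's flange (34 mm diameter, 4 mm thick), on which the coupler's mouth comes to rest; moves with the nipple. Its z axis is the nipple axis, pointing out of the block, 25 degrees from the vertical. The steel stem, 13 mm diameter with a rounded tip, stands 16 mm above this face. At rest 77.5 mm above the bench.
- coupler: Loose grease coupler, 0.22 kg, 106 mm tall, standing upright on its mouth. Origin: centre of the mouth (underside), z along its axis from the mouth to the grip. Bell-mouthed steel nose (35 mm outside and 22 mm inside at the mouth, bore 16 mm diameter, 24 mm deep) up to 32 mm, collar 38 mm diameter from 32 to 42 mm, square black grip 24 x 24 mm (faces across its x and y) from 42 to 100 mm, 18 mm steel button on top.
- timer: Small flat timer, 62 x 68 x 21 mm, standing on the bench; origin centre of its underside. Bystander.
- lacquer_box: Open box, dark inside, 142 x 124 x 57 mm; origin centre of its underside. Bystander.
- ceramic_dish: Small white ceramic dish, 70 mm diameter, 19 mm high; origin centre of its underside. Bystander.
There are look-alikes about, which are no part of the job. Of the things that look like the coupler, the largest one is meant.

How it is judged (in metres and radians):
On the way, in this order (a step that is already met when the one before it is completed fails the run):
1. the brace is out and seated in its end detent, the coupler not yet on the nipple (value of joint brace above 1.44 rad and distance between coupler and nipple_seat above 0.03 m), for 0.2 s.
2. with the brace still seated, the coupler sits squarely on the nipple and has snapped it down (value of joint brace above 1.44 rad and value of joint nipple above 0.0065 m and distance between coupler and nipple_seat below 0.005 m and angle between the z axis of coupler and the z axis of nipple_seat, either way round below 0.12 rad), for 0.2 s.
At the end, for the whole second after the job is handed in: Brace seated (over 1.44 rad); nipple held down past its snap (over 6.5 mm) by the coupler, which pushes on it with over 2.5 N; the coupler's mouth is within 5 mm of the nipple's flange, its axis within 0.12 rad of the nipple's; the fingers still grip the coupler (over 4 N) and it is at rest (all of step 2 and contact force between coupler and bearing_block above 2.5 N and contact force between the fingers and coupler above 4 N and linear speed of coupler below 0.02 m/s); the arm keeps its last pose, push and grip.
It fails at once if a bystander (timer, open box, dish) is moved by more than 30 mm (distance of any of timer, lacquer_box, ceramic_dish from where it was at the start of the episode above 0.03 m).
It also fails if it takes over 56 s, if anything falls off the work surface, if the arm or the gripper's body presses on something with over 40 N, if the wrist force passes 120 N, or if a joint passes its speed limit or range.

ROBOT

A 6-joint arm with a two-finger parallel gripper is mounted at the origin on a cart in front of the work surface, level with it; the furniture and walls round the work are solid. World frame = base frame: x ahead of the robot, y to its left, z up, the work surface at z = 0. Lengths are in mm, angles in rad, forces in N, time in s.
With the tool pointing down it reaches from about 375 to 925 mm from the base axis. Payload 5.7 kg.
Tool frame: the origin (TCP) lies on the centre line of the jaws, within the pads' length; the fingertips stand 17 mm ahead of it and the grasp point (between the pads) lies 2 mm behind it (tips_ahead is the z of the fingertips in the tool frame, in mm); z points along the fingers, y is the direction in which the jaws open and shut (so a half turn about z gives the same grasp; the last joint's range is limited). The gripper opens to 88 mm and grips with 3 to 60 N. Pads are 20 mm wide; open, the fingers measure 115 mm over their backs; the gripper's body (75 mm by 178 mm) begins 61 mm behind the grasp point.
Start: joints at [1.174, 0.359, 1.51, -0, 1.272, -0.115], TCP at [166.845, 576.305, 239.623] pointing down, gripper open.
Joint ranges: [-2.97, 2.97], [-1.01, 2.36], [0.21, 2.38], [-0.96, 4.11], [0.2, 2.71], [-2.98, 2.98]. Speed limits (rad/s): [2.39, 2.39, 3.14, 3.14, 3.14, 3.14].

INTERFACE

Orientations are given as [roll, pitch, yaw] about the fixed x, y, z axes, in that order (R = Rz(yaw) Ry(pitch) Rx(roll)).
In Python, from cell import * gives the robot as it stands.
- The arm moves only by the shell command python3 -m creep 'ROWS' [FORCE]. ROWS is JSON, a list of rows, each a list of 3 entries, a list of its own where there are three numbers: the opening, from 0 (shut) to 1 (fully open), then the shift along the tool's x, y, z scaled (see below), then the turn about the tool's z scaled (see below). In form: [[fingers, [x, y, z], twist], ...]. A call has 1 to 5 rows; each row is the pose to reach, as a shift and turn from the pose commanded when the call began, along the tool's axes at that moment; what a row does not reach only later rows make up. The controller multiplies each number of a shift by 1000 mm and each number of a turn by 2 rad. A row lasts 1/10 s, in which the tool goes at most 50 mm and 8.59 degrees, less where a joint would pass 70% of its speed; a pose out of reach is approached as far as the arm can. A call with a number of a shift or a turn outside -1 to 1 is refused whole. A call with a gripper value outside its range is refused whole. The fingers move at their own pace and stop on an object; FORCE is the grip in N (left out, the last holds). Time passes only in rows, so rows that repeat a pose let the fingers close. It gives the time, the measured TCP pose, the force and the opening at its end, in the units of the state.
- state(): the state, without advancing time (a new reading comes with each control period).
- get_image(name): name is "side" or "top" or "wrist"; returns a dict with "pixels" (384x512x3 uint8, red, green, blue), "fx", "fy", "cx", "cy" (pixels), "R" (3x3) and "t" (3): a world point X has camera coordinates R X + t; the wrist camera has in their place "tool_from_camera" (4x4, takes a point from camera to tool coordinates, whose origin is the TCP and whose axes are the flange's). Camera axes: x right, y down, z forward; pixel columns grow to the right and rows downward; lengths in mm; the calibration is good to about 2 mm. The wrist camera is an equidistant fisheye: a pixel r from the principal point sees the ray r / f radians off the axis. A picture is of the moment at which its call begins: read the wrist's pose just before it. There is no depth.
- hand_in(): hands the job in, once; it reports no verdict.
The state is a dict: "t": time; "qpos": joint angles; "qd": joint speeds; "joint_efforts": joint torques, N m; "tcp_pos": TCP position; "orientation": TCP orientation; "force": force on the tool from outside, world axes, zero at the start; "moment": the same for the moment, N m; "finger_gap": finger opening in mm.
Only numpy, scipy, OpenCV 4.12 (cv2) and the standard library are available. Lean on these libraries where they do the work, as an engineer would, in place of code of your own. Each camera call takes 0.05 s, during which the arm holds its last target.

## Working session

There is one attempt and no reset: what is moved stays moved. The work goes in short steps, Python scripts to look and compute and a shell command to move; the robot and the scene stay as the last step left them, time stands still between calls to the robot, and variables do not carry over. Pictures are saved under pics/ and viewed, and the job is handed in when it is done.

```bash
ls; mkdir -p pics; cat > h.py <<'E'
from cell import *
import numpy as np, cv2
from scipy.spatial.transform import Rotation as Ro
def snap(n,tag):
    s=state(); im=get_image(n); cv2.imwrite(f'pics/{tag}.png',im['pixels'][:,:,::-1]); np.save(f'pics/{tag}.npy',dict(im=im,s=s),allow_pickle=True); return s,im
def ray(tag,u,v):
    d=np.load(f'pics/{tag}.npy',allow_pickle=True).item(); im,s=d['im'],d['s']
    x=(u-im['cx'])/im['fx'];y=(v-im['cy'])/im['fy']
    if 'R' in im:
        R=np.array(im['R']);t=np.array(im['t']); o=-R.T@t; r=R.T@np.array([x,y,1])
    else:
        th=np.hypot(x,y); k=np.sin(th)/th if th>0 else 1
        T=np.array(im['tool_from_camera']); W=Ro.from_euler('xyz',s['orientation']).as_matrix()
        o=W@T[:3,3]+np.array(s['tcp_pos']); r=W@T[:3,:3]@np.array([x*k,y*k,np.cos(th)])
    return o,r/np.linalg.norm(r)
def atz(tag,u,v,z):
    o,r=ray(tag,u,v); return o+r*(z-o[2])/r[2]
def tri(*obs):
    A=np.zeros((3,3));b=np.zeros(3);rs=[ray(*o) for o in obs]
    for o,r in rs:
        P=np.eye(3)-np.outer(r,r);A+=P;b+=P@o
    X=np.linalg.solve(A,b); return X,[np.linalg.norm((np.eye(3)-np.outer(r,r))@(X-o)) for o,r in rs]
def proj(tag,X):
    d=np.load(f'pics/{tag}.npy',allow_pickle=True).item(); im,s=d['im'],d['s'];X=np.array(X,float)
    if 'R' in im:
        c=np.array(im['R'])@X+np.array(im['t']); return im['fx']*c[0]/c[2]+im['cx'],im['fy']*c[1]/c[2]+im['cy']
    T=np.array(im['tool_from_camera']); W=Ro.from_euler('xyz',s['orientation']).as_matrix()
    c=T[:3,:3].T@(W.T@(X-np.array(s['tcp_pos']))-T[:3,3]); th=np.arctan2(np.hypot(c[0],c[1]),c[2]);p=c[:2]/np.hypot(c[0],c[1])*th
    return im['fx']*p[0]+im['cx'],im['fy']*p[1]+im['cy']
E
python3 - <<'E'
from h import *
for n in ['side','top','wrist']: s,im=snap(n,n+'0'); print({k:v for k,v in im.items() if k!='pixels'})
print(s)
E
```

```text
pics
{'fx': 418.9755174845015, 'fy': 418.9755174845015, 'cx': 252.8039489545598, 'cy': 193.22417145260255, 'R': array([[ 0.90239432, -0.43088973, -0.00430471],
       [-0.23643871, -0.48676259, -0.84092741],
       [ 0.36025161,  0.75986592, -0.54113081]]), 't': array([-406.13458434,  216.51471318, 1302.42439972])}
{'fx': 418.0203918670584, 'fy': 418.0203918670584, 'cx': 259.32583618150056, 'cy': 193.46263319068362, 'R': array([[-0.04508704, -0.99898241,  0.00114222],
       [-0.97850691,  0.04393255, -0.20147994],
       [ 0.20122473, -0.0102018 , -0.97949198]]), 't': array([  60.66577918,  476.06788483, 1413.90841914])}
{'fx': 297.3186396354542, 'fy': 297.3186396354542, 'cx': 252.025065298939, 'cy': 191.1810717254499, 'tool_from_camera': array([[ 2.78722159e-04, -9.68875098e-01, -2.47549928e-01,
         6.66299185e+01],
       [ 9.99999939e-01,  3.22205689e-04, -1.35144160e-04,
         1.03503696e+00],
       [ 2.10699806e-04, -2.47549875e-01,  9.68875129e-01,
        -1.45271413e+02],
       [ 0.00000000e+00,  0.00000000e+00,  0.00000000e+00,
         1.00000000e+00]])}
{'t': 0.1, 'qpos': array([ 1.17390299e+00,  3.59442669e-01,  1.51127733e+00, -2.94149173e-05,
        1.27246152e+00, -1.15101027e-01]), 'qd': array([-0.00173638,  0.00086003, -0.00175837, -0.0009221 ,  0.00037952,
       -0.00027081]), 'joint_efforts': array([ 4.54539586e-04, -5.16357493e+01, -2.71407491e+01,  6.76078233e-02,
        2.77740980e-02, -6.91290694e-06]), 'tcp_pos': array([166.64784812, 575.81309467, 238.90567134]), 'orientation': array([-3.14001107e+00, -1.54560588e-04,  2.85980889e+00]), 'force': array([0.58731628, 0.44776529, 0.52998616]), 'moment': array([-0.04146973,  0.01208198, -0.03196453]), 'finger_gap': 87.65144977335319}
```

View pics/side0.png

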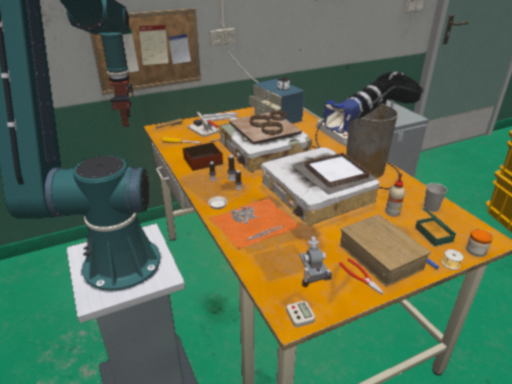

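View pics/top0.png

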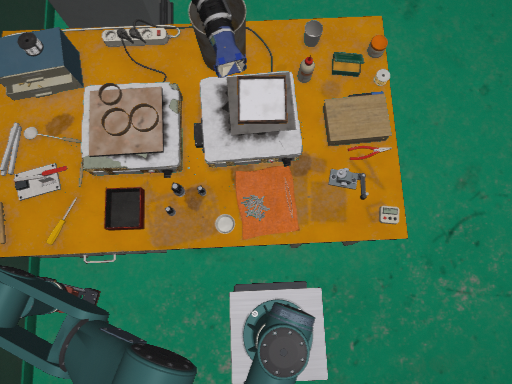

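View pics/wrist0.png

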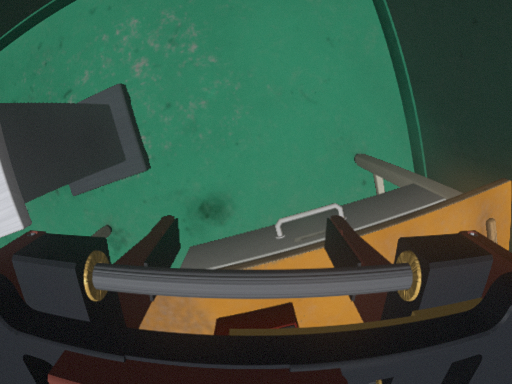

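```bash
python3 - <<'E'
from h import *
t=cv2.imread('pics/top0.png');s=cv2.imread('pics/side0.png')
def z(im,x,y,w,h,k,n): cv2.imwrite(f'pics/{n}.png',cv2.resize(im[y:y+h,x:x+w],None,fx=k,fy=k,interpolation=cv2.INTER_CUBIC))
z(t,320,155,60,55,10,'ztb');z(s,285,225,60,65,9,'zsb');z(t,150,170,80,55,9,'ztc');z(s,195,145,60,60,9,'zsc')
for n,p in [('pin',(362,196))]:
    print(atz('top0',362,197,30),atz('top0',348,178,60),atz('top0',170,211,100),atz('top0',178,188,100),atz('top0',200,188,80))
E
```

```text
[ 453.04085742 -323.32355778   30.        ] [ 517.18099369 -272.99257477   60.        ] [421.32369578 340.70868827 100.        ] [498.88361102 313.53376667 100.        ] [500.06142299 241.92987051  80.        ]
```

View pics/ztb.png

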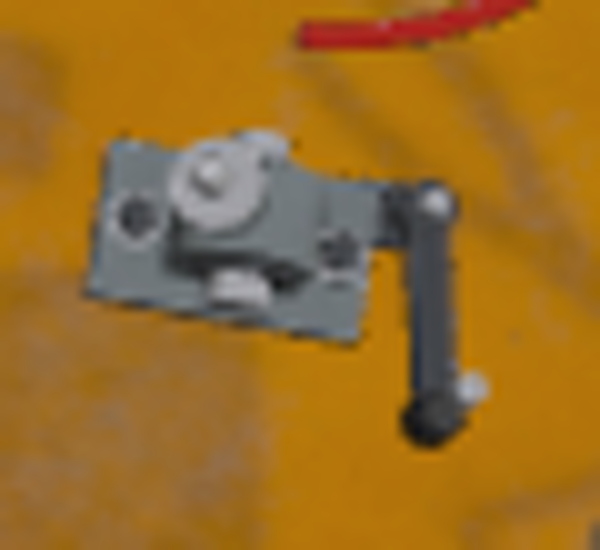

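View pics/zsb.png

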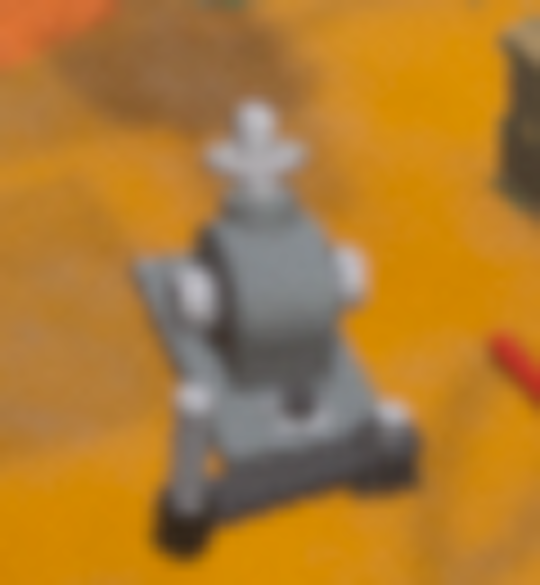

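View pics/ztc.png

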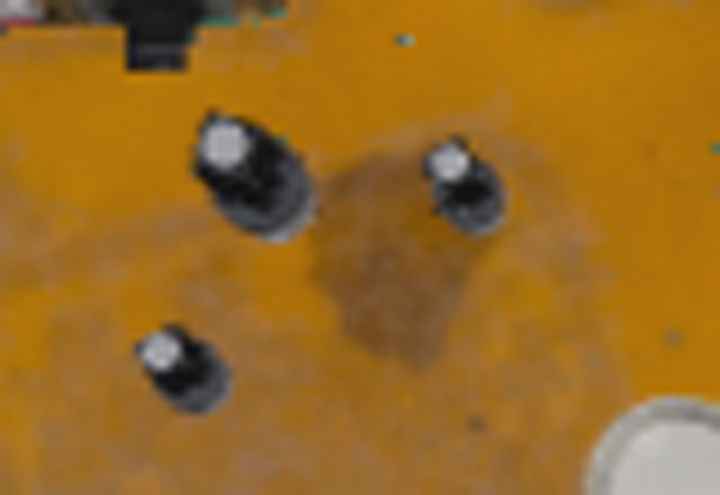

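View pics/zsc.png

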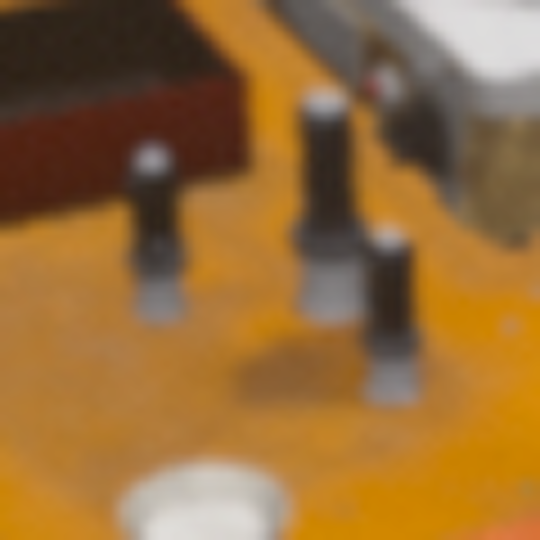

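```bash
python3 - <<'E'
from h import *
for n,a,b in [('coupler',(175,185.8),(231.1,156.1)),('small1',(199.7,187.8),(238.2,171.6)),('small2',(167.8,208.8),(211.8,162.6)),('pin',(367.2,193.8),(306.4,269.1)),('niptip',(341,172.2),(313.3,237.4)),('hinge',(363.7,175.3),(328.9,270.6))]:
    print(n,tri(('top0',*a),('side0',*b)))
# foot corners at z=12 top view
for p in [(110,140),(92,293),(355,340)]: print(atz('top0',320+p[0]/10,155+p[1]/10,12 if p[0]<300 else 12))
print(atz('top0',224,224,10),atz('top0',389.5,214,20),atz('top0',125,209,57))
E
```

```text
coupler (array([507.15609283, 322.48652143, 104.25770079]), [np.float64(1.2082873039140396), np.float64(1.2082873039139284)])
small1 (array([502.81811146, 243.39943514,  74.89338422]), [np.float64(0.8712835858991601), np.float64(0.8712835858990753)])
small2 (array([434.49254243, 352.51825378,  77.39911212]), [np.float64(1.4005963246404098), np.float64(1.4005963246404598)])
pin (array([ 457.36095392, -332.9009743 ,   67.68070241]), [np.float64(0.9332654737574925), np.float64(0.9332654737575072)])
niptip (array([ 533.31482393, -244.53098565,   90.4987306 ]), [np.float64(1.8586026984460464), np.float64(1.8586026984461785)])
hinge (array([ 532.69575824, -336.73987431,   33.97966978]), [np.float64(2.139094042399712), np.float64(2.1390940423997997)])
[ 564.72861034 -225.30491147   12.        ]
[ 508.18168077 -214.28646762   12.        ]
[ 486.65178783 -307.42096342   12.        ]
[381.60632224 168.64517729  10.        ] [ 389.51726228 -417.23133717   20.        ] [442.67097767 504.65679686  57.        ]
```

```bash
cat >> h.py <<'E'
def go(X,yaw=None):
    s=state();W=Ro.from_euler('xyz',s['orientation']).as_matrix();d=W.T@(np.array(X,float)-np.array(s['tcp_pos']))
    tw=0 if yaw is None else -((yaw-s['orientation'][2]+np.pi)%(2*np.pi)-np.pi)
    print('row',np.round(d/1000,4),'twist',round(tw/2,4),'dist',round(np.linalg.norm(d)),'yaw',s['orientation'][2].round(3))
E
python3 - <<'E'
from h import *
go([480,300,260],1.9)
E
```

```text
row [-0.3777 -0.1779 -0.0208] twist 0.4799 dist 418 yaw 2.86
```

```bash
python3 -m creep '[[1,[-0.05,-0.024,-0.02],0.07],[1,[-0.09,-0.045,-0.02],0.14],[1,[-0.14,-0.065,-0.02],0.21],[1,[-0.19,-0.085,-0.02],0.28],[1,[-0.23,-0.105,-0.02],0.35]]' ; python3 - <<'E'
from h import *
go([480,300,260],1.9)
E
```

```text
t: 0.65
tcp_pos: [355.4, 414.3, 259.6]
orientation: [3.141, -0.0, 2.154]
force: [0.4, 0.1, -0.1]
finger_gap: 87.6
row [-0.164   0.041  -0.0004] twist 0.1272 dist 169 yaw 2.154
```

```bash
python3 -m creep '[[1,[-0.041,0.01,0],0.035],[1,[-0.082,0.02,0],0.07],[1,[-0.123,0.03,0],0.1],[1,[-0.164,0.041,0],0.127]]' ; python3 - <<'E'
from h import *
s,im=snap('wrist','w1');print(s['tcp_pos'],s['orientation'],s['t'])
go([500,250,260])
E
```

```text
t: 1.05
tcp_pos: [480.1, 300.4, 259.5]
orientation: [-3.141, 0.0, 1.903]
force: [0.3, 0.8, 0.1]
finger_gap: 87.8
[480.10581733 300.42714008 259.46403545] [-3.14107212e+00  2.01950320e-05  1.90321862e+00] 1.05
row [-0.0488 -0.0012 -0.0002] twist 0.0 dist 49 yaw 1.898
```

View pics/w1.png

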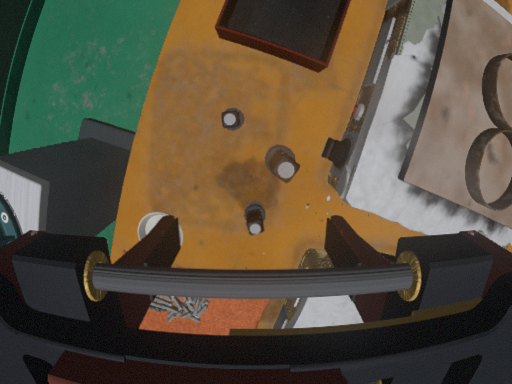

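```bash
python3 -m creep '[[1,[-0.04,0,0],0],[1,[-0.08,0,0.0],0],[1,[-0.08,0,0],0]]' ; python3 - <<'E'
from h import *
s,im=snap('wrist','w2');print(s['tcp_pos'],s['t'])
def z(n,x,y,w,h,k,o): cv2.imwrite(f'pics/{o}.png',cv2.resize(cv2.imread(f'pics/{n}.png')[y:y+h,x:x+w],None,fx=k,fy=k,interpolation=cv2.INTER_CUBIC))
z('w1',250,130,70,60,10,'zw1')
p=proj('w2',[507,322.5,104]);print(p,proj('w1',[507,322.5,104])); x,y=int(p[0])-40,int(p[1])-35;print(x,y);z('w2',x,max(y,0),80,65,9,'zw2')
E
```

```text
t: 1.4
tcp_pos: [506.7, 222.7, 259.3]
orientation: [-3.141, 0.002, 1.902]
force: [-0.4, 0.3, -0.8]
finger_gap: 87.6
[506.74459344 222.68097902 259.31165023] 1.4
(np.float64(283.82101370366746), np.float64(90.62044984107578)) (np.float64(282.65736519756695), np.float64(171.25214323929654))
243 55
```

View pics/zw1.png

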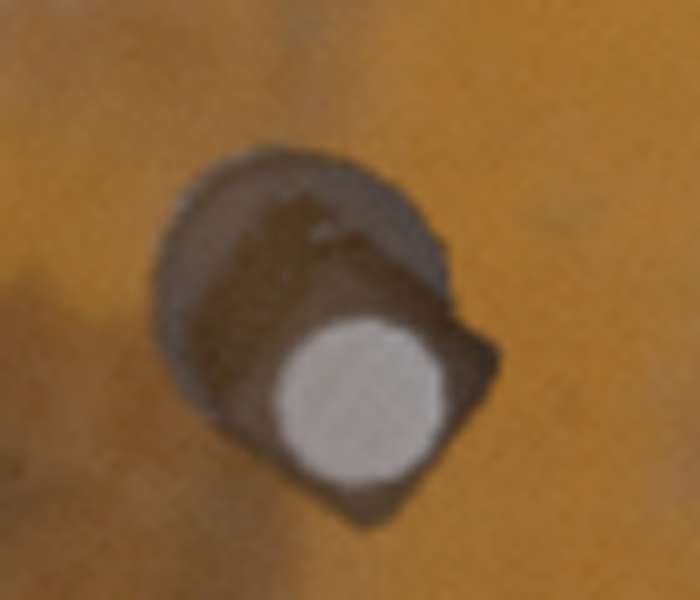

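View pics/zw2.png

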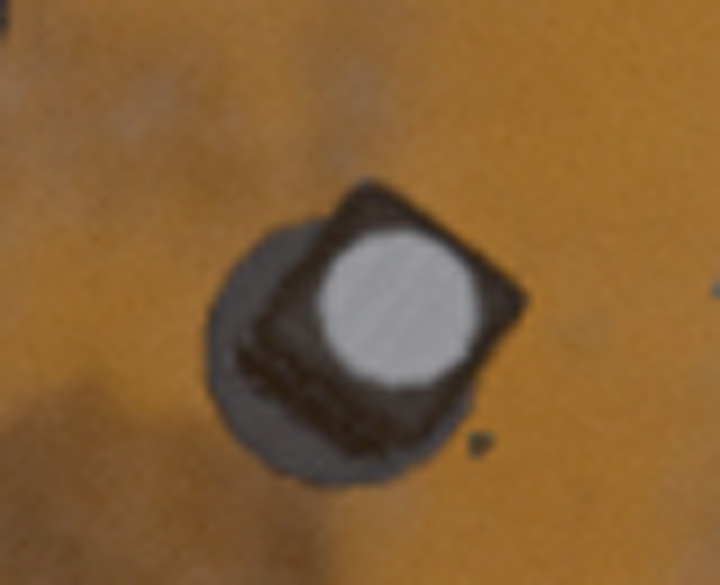

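```bash
python3 - <<'E'
from h import *
print(tri(('w1',286.1,170.2),('w2',287.4,89.2)),tri(('w1',286.1,170.2),('w2',287.4,89.2),('top0',175,185.8),('side0',231.1,156.1)))
print(atz('w1',286.1,170.2,106),atz('w2',287.4,89.2,106))
a,b=atz('w2',283.6,75,100),atz('w2',301.6,88.1,100);d=b-a;print(a,b,np.linalg.norm(d),np.degrees(np.arctan2(d[1],d[0])))
a,b=atz('w1',286.8,182.8,100),atz('w1',300,165.8,100);d=b-a;print(a,b,np.linalg.norm(d),np.degrees(np.arctan2(d[1],d[0])))
a,b=atz('w2',287.4,89.2,106)[:2],0
# mouth: circle centre in w2 (collar)
go([520,-100,280],1.3)
E
```

```text
(array([509.7565281 , 324.93330079, 105.52826987]), [np.float64(0.023304621288473295), np.float64(0.02330462128853991)]) (array([508.99595561, 324.41394546, 102.66291754]), [np.float64(1.2154472394382951), np.float64(1.3323792096436617), np.float64(2.83536259171747), np.float64(0.5289315152184992)])
[509.65442705 324.98915242 106.        ] [509.74078913 324.88197458 106.        ]
[501.76045514 338.25787485 100.        ] [523.49605306 331.920376   100.        ] 22.640673763605875 -16.255223053461187
[516.101587   311.77388674 100.        ] [522.89844971 333.47565608 100.        ] 22.741243042598278 72.60975987861421
row [-0.3115 -0.0925 -0.0205] twist 0.3012 dist 326 yaw 1.902
```

```bash
python3 -m creep '[[1,[-0.048,-0.014,-0.005],0.05],[1,[-0.096,-0.028,-0.01],0.1],[1,[-0.143,-0.042,-0.015],0.15],[1,[-0.19,-0.056,-0.02],0.2],[1,[-0.24,-0.07,-0.02],0.25]]' ; python3 - <<'E'
from h import *
go([520,-220,280],1.38)
E
```

```text
t: 1.95
tcp_pos: [518.4, -21.7, 280.4]
orientation: [3.14, -0.001, 1.403]
force: [0.7, -0.1, 0.6]
finger_gap: 88.3
row [-0.1953  0.0346  0.0003] twist 0.0117 dist 198 yaw 1.403
```

```bash
python3 -m creep '[[1,[-0.049,0.009,0],0.012],[1,[-0.098,0.017,0],0.012],[1,[-0.147,0.026,0],0.012],[1,[-0.195,0.034,0],0.012],[1,[-0.195,0.034,0],0.012]]' ; python3 - <<'E'
from h import *
s,im=snap('wrist','w3');print(s['tcp_pos'],s['t'])
go([500,-290,280],1.38)
E
```

```text
t: 2.45
tcp_pos: [520.5, -223.8, 279.5]
orientation: [3.14, 0.002, 1.378]
force: [-0.5, 1.4, -0.3]
finger_gap: 87.5
[ 520.45483164 -223.79744188  279.51038881] 2.45
row [-0.0718 -0.0065 -0.0007] twist -0.0007 dist 72 yaw 1.379
```

View pics/w3.png

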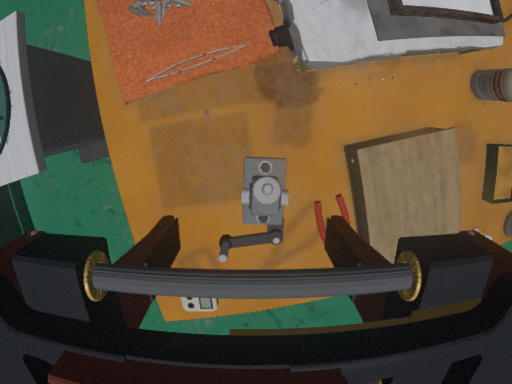

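```bash
python3 -m creep '[[1,[-0.04,0,0],0],[1,[-0.08,0,0],0],[1,[-0.08,0,0],0]]' ; python3 - <<'E'
from h import *
s,im=snap('wrist','w4');print(s['tcp_pos'],s['t'])
def z(n,x,y,w,h,k,o): cv2.imwrite(f'pics/{o}.png',cv2.resize(cv2.imread(f'pics/{n}.png')[y:y+h,x:x+w],None,fx=k,fy=k,interpolation=cv2.INTER_CUBIC))
z('w3',205,150,100,115,7 if 0 else 5,'zw3');z('w4',205,70,100,115,5,'zw4')
E
```

```text
t: 2.8
tcp_pos: [504.9, -299.5, 279.6]
orientation: [3.141, 0.001, 1.381]
force: [-0.0, 0.2, -0.1]
finger_gap: 87.6
[ 504.8928875  -299.45593392  279.55763261] 2.8
```

View pics/zw3.png

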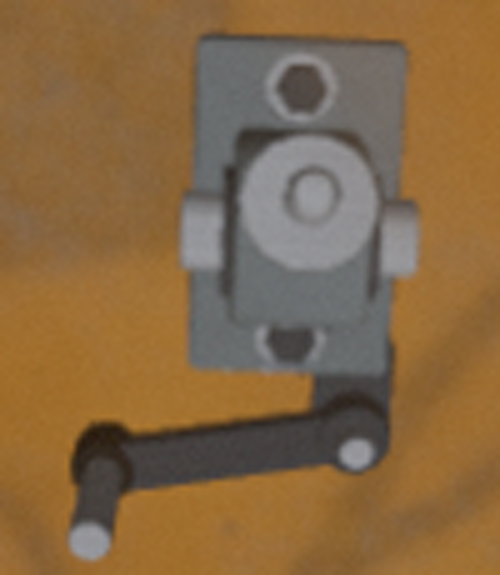

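View pics/zw4.png

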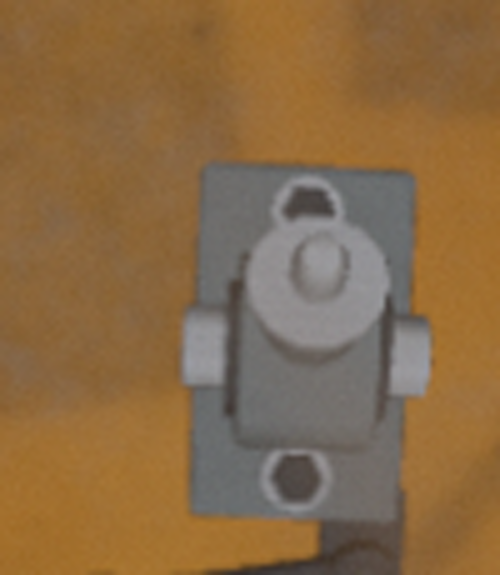

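```bash
python3 - <<'E'
from h import *
def z(n,x,y,w,h,k,o): cv2.imwrite(f'pics/{o}.png',cv2.resize(cv2.imread(f'pics/{n}.png')[y:y+h,x:x+w],None,fx=k,fy=k,interpolation=cv2.INTER_CUBIC))
z('w4',205,150,100,60,7,'zw4b')
E
```

```text
(no output)
```

View pics/zw4b.png

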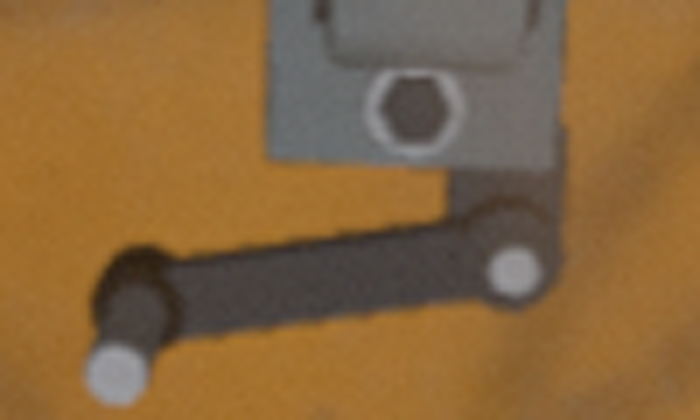

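```bash
python3 - <<'E'
from h import *
P,_=tri(('w3',223,258),('w4',221.7,203.4));print('pin',P,_)
H,_=tri(('w3',276.4,240.6),('w4',278.6,188.7));print('hinge',H,_)
print('tip',tri(('w3',268,189),('w4',269.8,121.6)));F=tri(('w3',266.8,190.6),('w4',268.4,126.6));print('fl',F)
print('pin68',atz('w3',223,258,68.5),atz('w4',221.7,203.4,68.5))
q3=[(200,37),(405,45),(385,373),(190,365)];q4=[(203,163),(413,172),(402,520),(192,513)]
a=np.array([atz('w3',205+x/5,150+y/5,12) for x,y in q3]);b=np.array([atz('w4',205+x/5,70+y/5,12) for x,y in q4])
for q in (a,b):
    d=(q[1]-q[0]+q[2]-q[3])/2;e=(q[0]-q[3]+q[1]-q[2])/2
    print(q.mean(0),np.linalg.norm(d),np.linalg.norm(e),np.degrees(np.arctan2(d[1],d[0])),np.degrees(np.arctan2(e[1],e[0]))-90)
d=P-H;print(np.hypot(d[0],d[1]),np.degrees(np.arctan2(d[1],d[0])))
c=b.mean(0)
E
```

```text
pin [ 460.64713827 -331.22164089   66.65892349] [np.float64(0.008004557324521296), np.float64(0.008004557324674954)]
hinge [ 535.69836972 -334.64237772   33.20203166] [np.float64(0.0725735695150957), np.float64(0.07257356951503414)]
tip (array([ 536.77799317, -241.75161649,   92.76248684]), [np.float64(0.07003022506668313), np.float64(0.07003022506644953)])
fl (array([ 535.06807517, -247.71638739,   76.04842887]), [np.float64(0.017627062756283524), np.float64(0.017627062756616612)])
pin68 [ 461.03327347 -330.32461818   68.5       ] [ 460.93697542 -330.71199809   68.5       ]
[ 531.01303398 -265.65766516   12.        ] 57.82696118047835 97.82026932887652 -13.423176899928846 -12.998264591073294
[ 531.27334887 -266.30702464   12.        ] 58.69506044912689 98.16057813532515 -12.768176161598204 -12.322891216542885
75.1291473550608 177.39033952737614
```

```bash
python3 -m creep '[[0.5,[0.0,0,0.0],0.07],[0.5,[0.01,0,0.02],0.14],[0.5,[0.02,-0.02,0.04],0.21],[0.5,[0.03,-0.03,0.06],0.28],[0.5,[0.038,-0.037,0.08],0.35]]' ; python3 - <<'E'
from h import *
go([461,-330.6,160],-0.045)
E
```

```text
t: 3.35
tcp_pos: [475.1, -249.7, 199.0]
orientation: [-3.14, -0.001, 0.678]
force: [0.0, -0.4, 0.7]
finger_gap: 51.6
row [-0.0618  0.0542  0.0389] twist 0.3616 dist 91 yaw 0.678
```

```bash
python3 -m creep '[[0.5,[-0.02,0.018,0.01],0.074],[0.5,[-0.04,0.036,0.02],0.148],[0.5,[-0.062,0.054,0.03],0.22],[0.5,[-0.062,0.054,0.039],0.295],[0.5,[-0.062,0.054,0.039],0.3616]]' ; python3 - <<'E'
from h import *
go([461,-330.6,48],-0.045)
s,im=snap('wrist','w5')
E
```

```text
t: 3.85
tcp_pos: [461.4, -331.8, 159.4]
orientation: [-3.139, 0.002, -0.047]
force: [-0.1, 0.6, -0.1]
finger_gap: 43.6
row [-0.0003 -0.0009  0.1114] twist -0.0009 dist 111 yaw -0.047
```

View pics/w5.png

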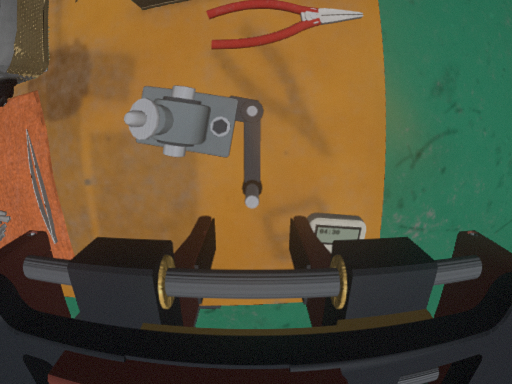

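```bash
python3 - <<'E'
from h import *
print(proj('w5',[461,-330.6,68.5]),atz('w5',252,201,68.5),tri(('w3',223,258),('w4',221.7,203.4),('w5',252,201)),tri(('w3',276.4,240.6),('w5',252.5,110.5),('w4',278.6,188.7)))
E
python3 -m creep '[[0.5,[0,0,0.04],0],[0.5,[0,0,0.08],0],[0.5,[0,0,0.111],0],[0.5,[0,0,0.111],0]]' 25;  python3 -m creep '[[0,[0,0,0],0],[0,[0,0,0],0],[0,[0,0,0],0],[0,[0,0,0],0],[0,[0,0,0],0]]' 25
```

```text
(np.float64(251.8337482938), np.float64(200.72678961113442)) [ 460.75847438 -330.72640351   68.5       ] (array([ 460.79107425, -330.73365247,   67.95596048]), [np.float64(0.1741030971542608), np.float64(0.1387679974289689), np.float64(0.1847712404901381)]) (array([ 535.48616457, -334.54545935,   33.46211016]), [np.float64(0.1450214965267316), np.float64(0.41150445124225893), np.float64(0.2746180776224971)])
t: 4.3
tcp_pos: [459.7, -330.1, 46.4]
orientation: [-3.136, 0.006, -0.037]
force: [-0.6, 0.4, -0.3]
finger_gap: 43.6
t: 4.8
tcp_pos: [462.0, -334.6, 50.9]
orientation: [3.141, -0.002, -0.042]
force: [0.7, 3.7, 7.9]
finger_gap: 11.4
```

```bash
cat >> h.py <<'E'
def arc(th0,ths,yaw0,r=75.0,tw=True):
    # th in deg brace direction; start pose assumed at th0 with tool yaw0
    W=Ro.from_euler('xyz',[np.pi,0,yaw0]).as_matrix()
    p=lambda t:np.array([r*np.cos(np.radians(t)),r*np.sin(np.radians(t)),0])
    for t in ths:
        d=W.T@(p(t)-p(th0)); print([0,[round(float(v)/1000,4) for v in d],round(-np.radians(t-th0)/2,4)])
E
python3 - <<'E'
from h import *
arc(177,[181,185,189,193,197],-0.045)
E
```

```text
[0, [0.0001, 0.0052, 0.0], np.float64(-0.0349)]
[0, [0.0007, 0.0104, 0.0], np.float64(-0.0698)]
[0, [0.0015, 0.0156, 0.0], np.float64(-0.1047)]
[0, [0.0028, 0.0207, 0.0], np.float64(-0.1396)]
[0, [0.0043, 0.0257, 0.0], np.float64(-0.1745)]
```

```bash
python3 -m creep '[[0,[0.0001,0.005,0],-0.035],[0,[0.0007,0.0104,0],-0.07],[0,[0.0015,0.0156,0],-0.105],[0,[0.0028,0.0207,0],-0.14],[0,[0.0043,0.0257,0],-0.1745]]'; python3 - <<'E'
from h import *
s=state();print(s['force'],s['tcp_pos'],s['orientation'],s['finger_gap'])
arc(197,[201,205,209,213,217],-0.045+np.radians(20))
E
```

```text
t: 5.3
tcp_pos: [466.3, -359.7, 50.9]
orientation: [-3.142, -0.003, 0.309]
force: [6.7, 9.4, 7.3]
finger_gap: 11.7
[6.65785076 9.38037467 7.27937062] [ 466.32940216 -359.65592037   50.90795651] [-3.14151483 -0.00340099  0.30912433] 11.72100536508109
[0, [0.0001, 0.0052, 0.0], np.float64(-0.0349)]
[0, [0.0007, 0.0104, 0.0], np.float64(-0.0698)]
[0, [0.0015, 0.0156, 0.0], np.float64(-0.1047)]
[0, [0.0028, 0.0207, 0.0], np.float64(-0.1396)]
[0, [0.0043, 0.0257, 0.0], np.float64(-0.1745)]
```

```bash
python3 -m creep '[[0,[0.0001,0.005,0],-0.035],[0,[0.0007,0.0104,0],-0.07],[0,[0.0015,0.0156,0],-0.105],[0,[0.0028,0.0207,0],-0.14],[0,[0.0043,0.0257,0],-0.1745]]'; python3 - <<'E'
from h import *
s=state();p=s['tcp_pos']-np.array([535.5,-334.6,0]);print(s['force'],s['t'],s['finger_gap'],np.hypot(*p[:2]),np.degrees(np.arctan2(p[1],p[0]))%360)
E
```

```text
t: 5.8
tcp_pos: [478.8, -381.4, 50.9]
orientation: [-3.141, -0.005, 0.658]
force: [9.6, 12.5, 8.2]
finger_gap: 11.8
[ 9.62637657 12.4554225   8.1817061 ] 5.8 11.79607625458563 73.53294221301063 219.5223728350411
```

```bash
python3 -m creep '[[0,[0.002,0.005,0],-0.035],[0,[0.0037,0.0104,0],-0.07],[0,[0.0045,0.0156,0],-0.105],[0,[0.0058,0.0207,0],-0.14],[0,[0.0073,0.0257,0],-0.1745]]'; python3 - <<'E'
from h import *
s=state();p=s['tcp_pos']-np.array([535.5,-334.6,0]);print(s['force'],s['t'],s['finger_gap'],np.hypot(*p[:2]),np.degrees(np.arctan2(p[1],p[0]))%360)
E
```

```text
t: 6.3
tcp_pos: [499.3, -398.1, 50.9]
orientation: [3.141, -0.003, 1.008]
force: [4.2, 8.5, 7.1]
finger_gap: 11.7
[4.18824989 8.49269208 7.11010682] 6.3 11.683395979595899 73.12469510026497 240.30675486425557
```

```bash
python3 -m creep '[[0,[0.001,0.005,0],-0.035],[0,[0.0017,0.0104,0],-0.07],[0,[0.0025,0.0156,0],-0.105],[0,[0.0038,0.0207,0],-0.14],[0,[0.0053,0.0257,0],-0.1745]]'; python3 - <<'E'
from h import *
s=state();p=s['tcp_pos']-np.array([535.5,-334.6,0]);print(s['force'],s['t'],s['finger_gap'],np.hypot(*p[:2]),np.degrees(np.arctan2(p[1],p[0]))%360)
E
```

```text
t: 6.8
tcp_pos: [513.4, -403.2, 50.3]
orientation: [-3.122, -0.007, 1.359]
force: [-34.8, 14.1, 36.8]
finger_gap: 11.5
[-34.84261597  14.14857963  36.78942623] 6.8 11.487019823019349 72.04946804795847 252.13428301270892
```

```bash
python3 -m creep '[[0,[0,-0.006,0],0],[0.5,[0,-0.006,0],0],[0.5,[0,-0.006,0],0],[0.5,[0,-0.006,-0.002],0],[0.5,[0,-0.006,-0.002],0]]';python3 -m creep '[[0.5,[0,0,-0.03],0],[0.5,[0,0,-0.07],0],[0.5,[0,0,-0.11],0],[0.5,[0,0,-0.16],0],[0.5,[0,0,-0.2],0]]'; python3 - <<'E'
from h import *
s,im=snap('wrist','w6');print(s['force'],s['t'])
go([520,-200,280],1.38)
E
```

```text
t: 7.3
tcp_pos: [517.2, -408.3, 52.1]
orientation: [3.14, 0.001, 1.355]
force: [-0.1, -0.5, 0.3]
finger_gap: 40.1
t: 7.8
tcp_pos: [517.2, -408.1, 254.6]
orientation: [3.14, 0.001, 1.355]
force: [1.4, -0.1, -0.0]
finger_gap: 44.1
[ 1.41040109 -0.06218597 -0.04116233] 7.8
row [ 0.2055 -0.0447 -0.02  ] twist -0.0127 dist 211 yaw 1.355
```

View pics/w6.png

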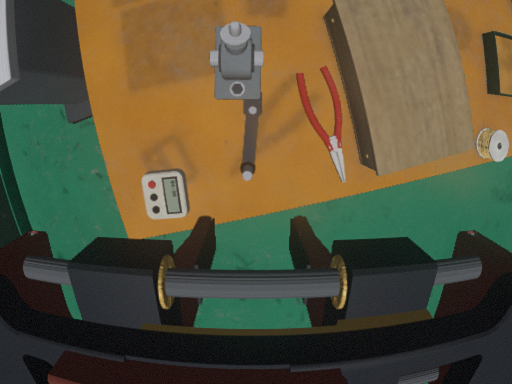

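```bash
python3 - <<'E'
from h import *
p=atz('w6',248,174.5,68.5);h=atz('w6',252.5,110.5,33.5);d=p-h;print(p,h,np.hypot(*d[:2]),np.degrees(np.arctan2(d[1],d[0]))%360)
go([520,-100,280],1.33)
E
```

```text
[ 514.41845878 -404.65092513   68.5       ] [ 535.11711237 -334.62759853   33.5       ] 73.01849442812689 253.53250256516688
row [ 0.3032 -0.0661 -0.0209] twist 0.0123 dist 311 yaw 1.355
```

```bash
python3 -m creep '[[0.5,[0.049,-0.005,-0.01],0],[0.5,[0.098,-0.015,-0.02],0],[0.5,[0.146,-0.025,-0.02],0],[0.5,[0.194,-0.035,-0.02],0],[0.5,[0.242,-0.045,-0.02],0]]'; python3 - <<'E'
from h import *
go([509.7,325,240],1.27)
E
```

```text
t: 8.35
tcp_pos: [524.7, -159.9, 271.7]
orientation: [3.141, 0.0, 1.354]
force: [-0.5, -0.3, -0.3]
finger_gap: 43.9
row [ 0.4704 -0.1189  0.0315] twist 0.0421 dist 486 yaw 1.354
```

```bash
python3 -m creep '[[0.5,[0.047,-0.012,0],0.01],[0.5,[0.094,-0.024,0],0.02],[0.5,[0.141,-0.036,0.0],0.03],[0.5,[0.188,-0.048,0],0.04],[0.5,[0.235,-0.06,0],0.042]]';python3 -m creep '[[0.5,[0.047,-0.009,0],0],[0.5,[0.094,-0.018,0],0],[0.5,[0.141,-0.027,0.0],0],[0.5,[0.188,-0.036,0.01],0],[0.5,[0.235,-0.041,0.03],0]]'; python3 - <<'E'
from h import *
go([509.7,325,200],1.27)
E
```

```text
t: 8.85
tcp_pos: [516.5, 82.7, 271.7]
orientation: [3.141, -0.0, 1.27]
force: [0.1, 0.2, -0.3]
finger_gap: 44.4
t: 9.35
tcp_pos: [547.6, 319.1, 243.3]
orientation: [3.139, -0.003, 1.271]
force: [0.2, -0.6, 0.3]
finger_gap: 43.8
row [-0.0057 -0.038   0.0432] twist 0.0006 dist 58 yaw 1.271
```

```bash
python3 -m creep '[[0.5,[-0.0057,-0.038,0],0],[0.5,[-0.0057,-0.038,0.02],0],[0.5,[-0.0057,-0.038,0.043],0],[0.5,[-0.0057,-0.038,0.043],0]]'; python3 - <<'E'
from h import *
s,im=snap('wrist','w7')
print(s['tcp_pos'],proj('w7',[509.7,325,106]))
go([509.7,325,70],1.27)
E
```

```text
t: 9.75
tcp_pos: [506.5, 321.4, 196.0]
orientation: [-3.137, 0.004, 1.271]
force: [0.3, -0.1, -0.8]
finger_gap: 43.9
[506.50374406 321.42614492 195.98781358] (np.float64(254.11639996828896), np.float64(195.2589710274268))
row [0.0041 0.0013 0.1278] twist 0.0004 dist 128 yaw 1.271
```

View pics/w7.png

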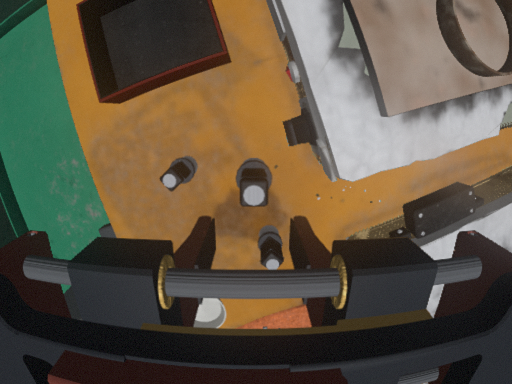

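```bash
python3 - <<'E'
from h import *
go([509.7,325,70],1.27)
E
python3 -m creep '[[0.5,[0.001,0,0.045],0],[0.5,[0.001,0,0.09],0],[0.5,[0.001,0,0.12],0],[0.5,[0.001,0,0.13],0],[0.5,[0.001,0,0.13],0]]' 20; python3 - <<'E'
from h import *
go([509.7,325,70],1.27)
E
```

```text
row [0.0041 0.0013 0.1278] twist 0.0004 dist 128 yaw 1.271
t: 10.3
tcp_pos: [509.0, 322.8, 68.9]
orientation: [-3.141, 0.001, 1.27]
force: [0.2, 0.5, 0.8]
finger_gap: 44.2
row [ 0.0023 -0.     -0.0011] twist 0.0001 dist 3 yaw 1.27
```

Close on it lightly, then take a look before tilting it on its mouth rim.

```bash
python3 -m creep '[[0,[0.002,0,0],0],[0,[0.002,0,0],0],[0,[0.002,0,0],0],[0,[0.002,0,0],0],[0,[0.002,0,0],0]]' 14; python3 - <<'E'
from h import *
s=state();print(s['force'],s['moment'],s['finger_gap'])
import math
for a in (5,10,15,20,25,30):
    t=math.radians(a);print(a,-17.5*math.cos(t)+71*math.sin(t)+17.5, 71*math.cos(t)+17.5*math.sin(t)-71)
E
```

```text
t: 10.8
tcp_pos: [510.6, 325.6, 71.0]
orientation: [3.139, -0.002, 1.271]
force: [-2.0, 0.9, 6.9]
finger_gap: 23.7
[-1.96596426  0.85953005  6.86672365] [-0.02809238  0.3551085  -0.03098824] 23.73204892680508
5 6.254650518478181 1.2550490625979478
10 12.594884936638412 1.9601935730380546
15 18.97245024222028 2.1100669558179703
20 25.338809312369083 1.703528583998704
25 31.645510310448287 0.7436724600643885
30 37.844555433772314 -0.7621963313048497
```

```bash
python3 -m creep '[[0,[0.003,0,0],0],[0,[0.0065,0,-0.0005],0],[0,[0.0095,0,-0.001],0],[0,[0.0128,0,-0.0012],0],[0,[0.016,0,-0.0014],0]]' 14; python3 - <<'E'
from h import *
s,im=snap('wrist','w8');print(s['force'],s['moment'],s['finger_gap'])
E
```

```text
t: 11.3
tcp_pos: [514.2, 339.8, 71.0]
orientation: [3.141, 0.001, 1.271]
force: [-0.4, -3.9, 3.0]
finger_gap: 23.8
[-0.40131596 -3.91277874  2.98045969] [-0.95399993  0.20315559  0.02315458] 23.84346129276977
```

View pics/w8.png

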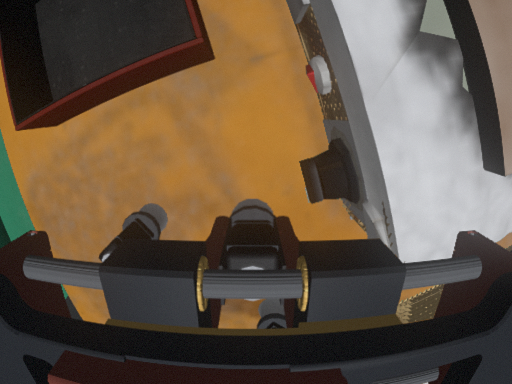

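```bash
python3 -m creep '[[0,[0.0035,0,0],0],[0,[0.0065,0,0.0002],0],[0,[0.0095,0,0.0004],0],[0,[0.0128,0,0.0006],0],[0,[0.016,0,0.001],0]]' 14; python3 - <<'E'
from h import *
s,im=snap('wrist','w9');print(s['force'],s['moment'],s['finger_gap'])
E
python3 -m creep '[[0,[0,0,-0.02],0],[0,[0.0,0,-0.05],0],[0,[0,0,-0.09],0],[0,[0,0,-0.12],0],[0,[0,0,-0.12],0]]' 30; python3 - <<'E'
from h import *
s,im=snap('wrist','w10');print(s['force'],s['moment'],s['finger_gap'])
snap('side','s1');p=proj('s1',s['tcp_pos']);print(p)
x,y=int(p[0])-40,int(p[1])-35
a=cv2.imread('pics/s1.png')[y:y+75,x:x+75];a=cv2.resize(a,None,fx=7,fy=7,interpolation=cv2.INTER_CUBIC)
b=cv2.imread('pics/w10.png')[150:350,150:370]
b=cv2.resize(b,(577,525));cv2.imwrite('pics/c1.png',cv2.resize(np.hstack([a,b]),(800,381)))
E
```

```text
t: 11.85
tcp_pos: [519.1, 355.6, 69.8]
orientation: [3.141, 0.0, 1.271]
force: [-1.6, -1.7, 5.7]
finger_gap: 24.3
[-1.57770412 -1.70368742  5.72083803] [-0.74107219  0.13679269  0.04066456] 24.25707165658493
t: 12.4
tcp_pos: [521.5, 357.7, 193.7]
orientation: [3.136, -0.007, 1.271]
force: [1.2, 0.3, -1.2]
finger_gap: 23.8
[ 1.15341838  0.28864741 -1.19522455] [0.03203456 0.03671852 0.02383155] 23.8165826689404
(np.float64(229.9325349366208), np.float64(131.60227151392593))
```

View pics/c1.png

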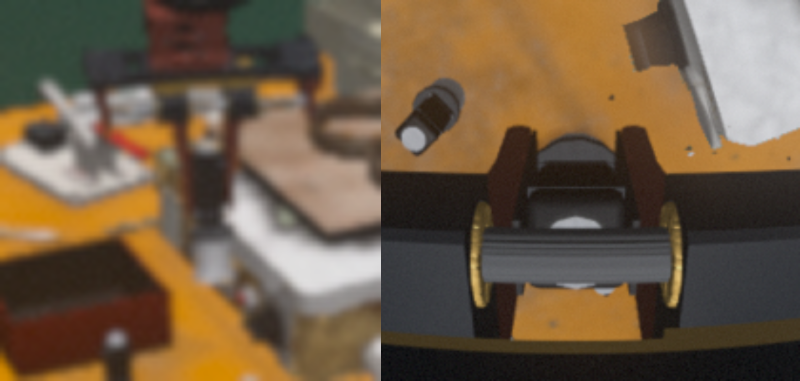

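```bash
cat >> h.py <<'E'
def overlay(tag,phis,out,hg=73,box=(150,150,220,200),k=3.6,gx=0):
    d=np.load(f'pics/{tag}.npy',allow_pickle=True).item();s=d['s'];W=Ro.from_euler('xyz',s['orientation']).as_matrix()
    im=cv2.imread(f'pics/{tag}.png');x,y,w,h=box;tiles=[]
    for ph in [None]+list(phis):
        t=cv2.resize(im[y:y+h,x:x+w],None,fx=k,fy=k,interpolation=cv2.INTER_CUBIC)
        if ph is not None:
            f=np.radians(ph);a=np.array([np.sin(f),0,-np.cos(f)]);u=np.array([np.cos(f),0,np.sin(f)]);v=np.array([0,1.,0])
            for zz,r,c in [(0,17.5,(0,255,255)),(32,19,(0,255,0)),(42,19,(0,255,0)),(106,9,(255,255,0))]:
                pts=[]
                for q in np.linspace(0,2*np.pi,40):
                    X=np.array([gx,0,-2.])+a*(zz-hg)+r*(u*np.cos(q)+v*np.sin(q)); p=proj(tag,W@X+s['tcp_pos']);pts.append([(p[0]-x+.5)*k,(p[1]-y+.5)*k])
                cv2.polylines(t,[np.int32(pts)],True,c,1)
            cv2.putText(t,str(ph),(5,20),0,.6,(255,255,255))
        tiles.append(t)
    cv2.imwrite(out,np.hstack(tiles))
E
python3 - <<'E'
from h import *
overlay('w10',[15,25],'pics/o1.png',box=(215,200,75,110),k=3.5)
E
```

```text
(no output)
```

View pics/o1.png

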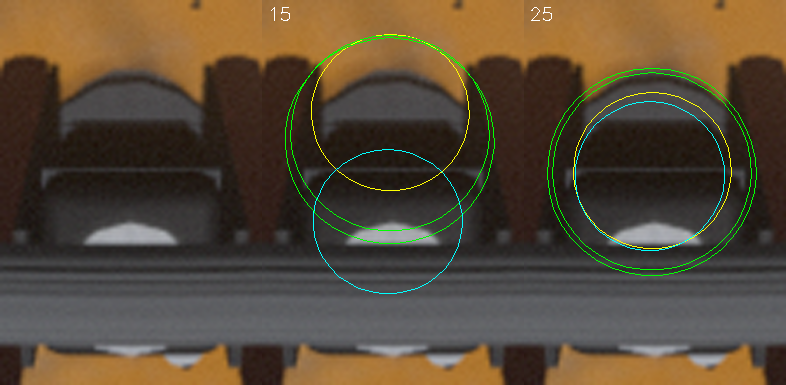

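```bash
python3 - <<'E'
from h import *
overlay('w10',[0],'pics/o2.png',box=(215,200,75,110),k=3.5,gx=0)
overlay('w10',[20],'pics/o3.png',box=(215,200,75,110),k=3.5,gx=-10)
overlay('w10',[10],'pics/o4.png',box=(215,200,75,110),k=3.5,gx=-10)
cv2.imwrite('pics/o5.png',np.hstack([cv2.imread(f'pics/o{i}.png')[:,262*(1):] for i in (2,3,4)]))
E
```

```text
(no output)
```

View pics/o5.png

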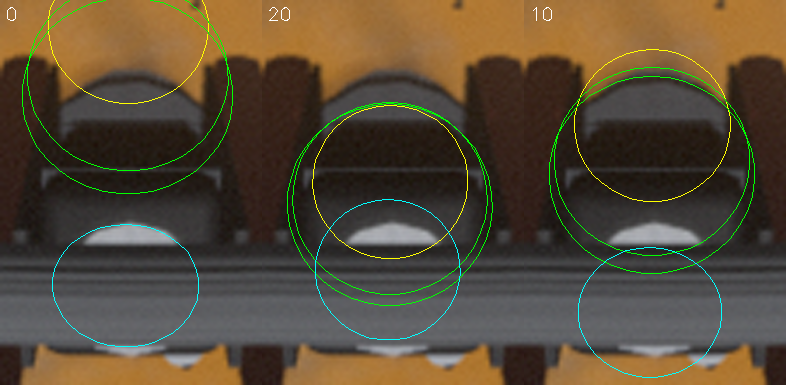

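View pics/w10.png

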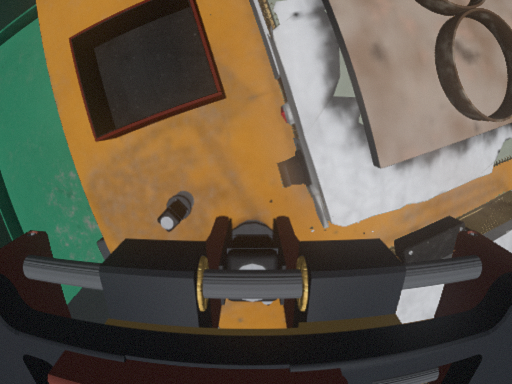

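```bash
cat >> h.py <<'E'
from scipy.optimize import least_squares
def fit(tag,col,sq,bt,bb,hgs=(66,70,73,76)):
    d=np.load(f'pics/{tag}.npy',allow_pickle=True).item();s=d['s'];W=Ro.from_euler('xyz',s['orientation']).as_matrix()
    def row(ph,gx,hg,zz,r):
        f=np.radians(ph);a=np.array([np.sin(f),0,-np.cos(f)]);u=np.array([np.cos(f),0,np.sin(f)])
        return proj(tag,W@(np.array([gx,0,-2.])+a*(zz-hg)+r*u)+s['tcp_pos'])[1]
    def res(p,hg):
        ph,gx=p
        o=[]
        if col is not None:o.append(min(row(ph,gx,hg,0,17.5),row(ph,gx,hg,32,19),row(ph,gx,hg,42,19))-col)
        if sq is not None:o.append(row(ph,gx,hg,100,12)-sq)
        if bt is not None:o.append(row(ph,gx,hg,106,9)-bt)
        if bb is not None:o.append(row(ph,gx,hg,106,-9)-bb)
        return o
    for hg in hgs:
        r=least_squares(res,[12,0],args=(hg,));print(hg,r.x.round(1),np.round(r.fun,1))
E
python3 - <<'E'
from h import *
fit('w10',221.4,249.1,263.4,301.4)
E
```

```text
66 [16.  -7.8] [-0.2  1.9 -2.6  1. ]
70 [15.6 -8.6] [-0.2  2.5 -2.2 -0.1]
73 [15.3 -9.3] [-0.2  2.9 -2.  -0.8]
76 [15.  -9.9] [-0.2  3.3 -1.7 -1.6]
```

```bash
python3 - <<'E'
from h import *
cv2.imwrite('pics/o6.png',np.hstack([cv2.resize(cv2.imread(f'pics/{t}.png')[190:310,215:290],None,fx=3.5,fy=3.5,interpolation=cv2.INTER_CUBIC) for t in ('w8','w9','w10')]))
E
```

```text
(no output)
```

View pics/o6.png

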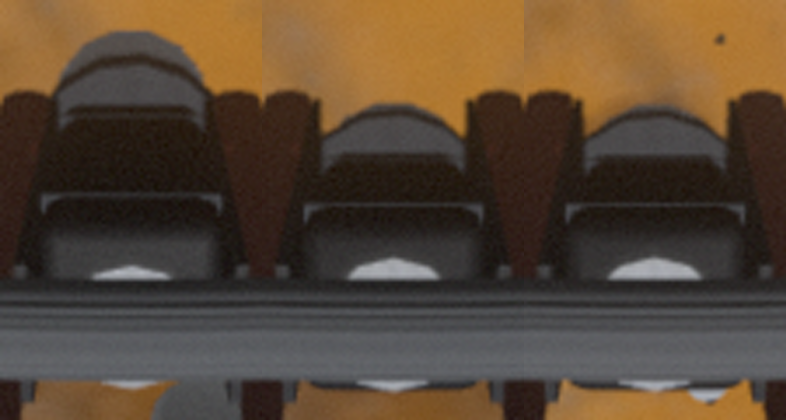

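```bash
python3 - <<'E'
from h import *
fit('w8',198.6,245.7,265.7,300.6,(66,73,80));fit('w9',219.4,248.6,263.4,301.4,(66,73,80))
# hand check: predicted angles use each feature
overlay('w8',[6],'pics/o7.png',box=(215,190,75,120),k=3.5,gx=-6)
overlay('w9',[15],'pics/o8.png',box=(215,190,75,120),k=3.5,gx=-9)
cv2.imwrite('pics/o9.png',np.hstack([cv2.imread('pics/o7.png')[:,262:],cv2.imread('pics/o8.png')[:,262:]]))
E
```

```text
66 [ 6.7 -0.6] [-0.4  3.9 -4.1  0.7]
73 [ 5.7 -3.1] [-0.3  5.  -3.5 -1.4]
80 [ 4.7 -5.9] [-0.1  6.  -3.  -3.2]
66 [15.2 -7.1] [-0.3  2.1 -2.7  0.9]
73 [14.5 -8.7] [-0.2  3.2 -2.  -1. ]
80 [ 13.8 -10.4] [-0.2  4.1 -1.5 -2.7]
```

View pics/o9.png

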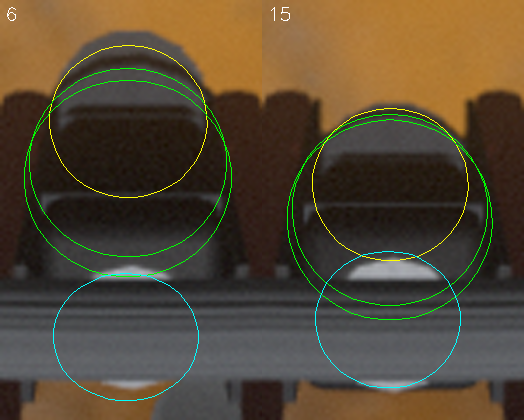

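```bash
python3 - <<'E'
from h import *
print(state()['t']);go([543,-214.5,270],1.347)
E
python3 -m creep '[[0,[-0.02,0.005,-0.03],0],[0,[-0.06,0.012,-0.06],0],[0,[-0.105,0.02,-0.076],0],[0,[-0.15,0.03,-0.076],0],[0,[-0.195,0.04,-0.076],0]]' 30;python3 -m creep '[[0,[-0.046,0.012,0],-0.01],[0,[-0.092,0.025,0],-0.02],[0,[-0.138,0.037,0],-0.03],[0,[-0.184,0.05,0],-0.038],[0,[-0.225,0.06,0],-0.038]]' ; python3 - <<'E'
from h import *
go([543,-214.5,230],1.347)
E
```

```text
12.5
row [-0.5377  0.1918 -0.0814] twist -0.0382 dist 577 yaw 1.271
t: 13.0
tcp_pos: [498.1, 156.0, 263.6]
orientation: [-3.139, 0.001, 1.271]
force: [1.3, -0.7, -3.0]
finger_gap: 23.8
t: 13.5
tcp_pos: [488.7, -76.9, 263.0]
orientation: [-3.138, -0.0, 1.347]
force: [1.5, -0.3, -1.8]
finger_gap: 24.2
row [-0.1221  0.0837  0.0327] twist -0.0002 dist 152 yaw 1.347
```

```bash
python3 -m creep '[[0,[-0.035,0.025,0],0],[0,[-0.07,0.05,0],0],[0,[-0.105,0.072,0],0],[0,[-0.122,0.084,0.02],0],[0,[-0.122,0.084,0.032],0]]';python3 -m creep '[[0,[0,0,0],0],[0,[0,0,0],0]]'; python3 - <<'E'
from h import *
s,im=snap('wrist','w11');snap('side','s2');snap('top','t2');print(s['tcp_pos'],s['t'])
P=s['tcp_pos'];p=proj('s2',P-[0,0,60]);q=proj('t2',P-[0,0,60]);print(p,q)
def z(n,p,w,h,k): x,y=int(p[0])-w//2,int(p[1])-h//2;print(n,x,y);return cv2.resize(cv2.imread(f'pics/{n}.png')[y:y+h,x:x+w],None,fx=k,fy=k,interpolation=cv2.INTER_CUBIC)
cv2.imwrite('pics/c2.png',np.hstack([z('s2',p,60,85,6),z('t2',q,65,85,6)]))
E
```

```text
t: 14.0
tcp_pos: [544.7, -215.1, 229.7]
orientation: [-3.138, -0.001, 1.344]
force: [-0.6, 0.3, -3.0]
finger_gap: 23.4
t: 14.2
tcp_pos: [543.7, -211.2, 232.0]
orientation: [-3.138, -0.002, 1.347]
force: [0.4, 0.2, -2.1]
finger_gap: 24.0
[ 543.68221143 -211.19116355  232.0302665 ] 14.2
(np.float64(311.6221127138298), np.float64(208.7422815304267)) (np.float64(335.51590710585566), np.float64(162.69779498719873))
s2 281 166
t2 303 120
```

View pics/c2.png

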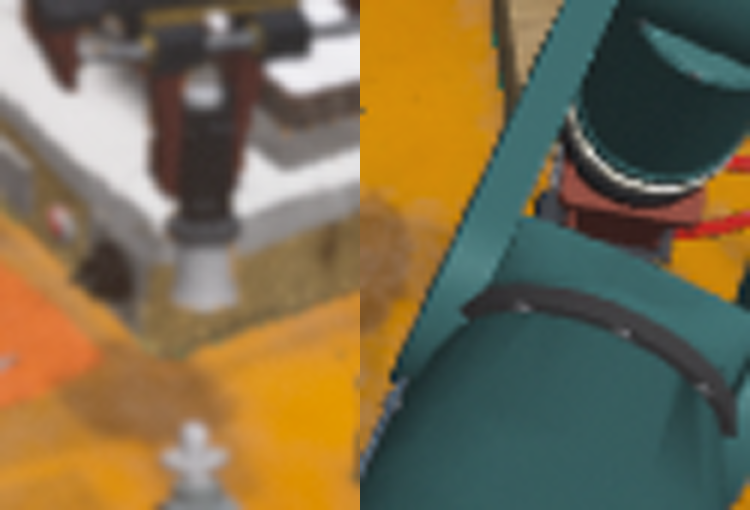

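View pics/w11.png

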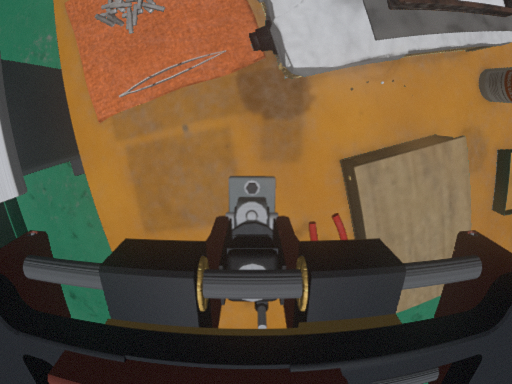

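```bash
python3 - <<'E'
from h import *
d=np.load('pics/s2.npy',allow_pickle=True).item()['s'];W=Ro.from_euler('xyz',d['orientation']).as_matrix();P=d['tcp_pos']
print(P)
for f,gx in ((15,-9),(5,-3),(15,-3),(0,0)):
    a=np.array([np.sin(np.radians(f)),0,-np.cos(np.radians(f))]);m=P+W@(np.array([gx,0,-2])-73*a);b=P+W@(np.array([gx,0,-2])+33*a)
    print(f,gx,m,proj('s2',m),proj('s2',b))
overlay('w11',[15],'pics/o10.png',box=(215,190,75,120),k=3.5,gx=-9)
E
```

```text
[ 544.3138043  -211.41377068  233.0322736 ]
15 -9 [ 538.03167594 -238.53446412  164.49731366] (np.float64(314.81597746079456), np.float64(216.1494157091272)) (np.float64(314.31864284300207), np.float64(181.46845944218964))
5 -3 [ 542.12924734 -220.45991407  162.30264499] (np.float64(312.6212073441107), np.float64(213.17548650362232)) (np.float64(314.3055764608825), np.float64(181.1087439621753))
15 -3 [ 539.35950399 -232.68323781  164.50215558] (np.float64(314.1176837026225), np.float64(214.98004202245164)) (np.float64(313.603195321294), np.float64(180.40942527475462))
0 0 [ 544.20074104 -211.32936031  162.0324138 ] (np.float64(311.55492520317216), np.float64(211.47311396770803)) (np.float64(314.29414634121423), np.float64(181.0490447369334))
```

View pics/o10.png

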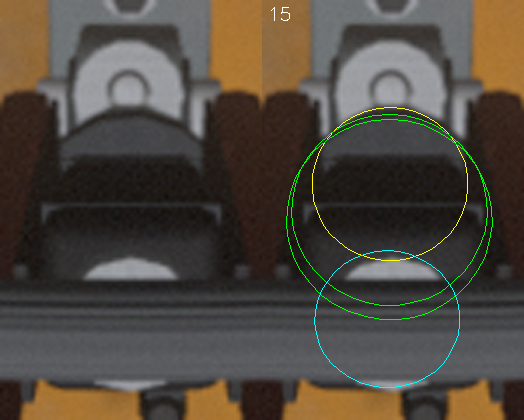

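```bash
python3 -m creep '[[0,[-0.003,0,0.03],0],[0,[-0.003,0,0.055],0],[0,[-0.003,0,0.063],0],[0,[-0.003,0,0.063],0],[0,[-0.003,0,0.063],0]]';  python3 - <<'E'
from h import *
snap('wrist','w12');s,_=snap('side','s3');print(s['tcp_pos'],s['t'],s['force'])
W=Ro.from_euler('xyz',s['orientation']).as_matrix();m=s['tcp_pos']+W@np.array([-27.9,0,68.5]);print(m)
p=proj('s3',m)
def z(n,p,w,h,k): x,y=int(p[0])-w//2,int(p[1])-h//2;print(n,x,y);return cv2.resize(cv2.imread(f'pics/{n}.png')[y:y+h,x:x+w],None,fx=k,fy=k,interpolation=cv2.INTER_CUBIC)
cv2.imwrite('pics/c3.png',np.hstack([z('s3',p,40,50,10),z('w12',(256,225),60,50,10)[:, :]]))
E
```

```text
t: 14.85
tcp_pos: [545.1, -215.9, 171.8]
orientation: [3.14, 0.001, 1.347]
force: [-0.6, -0.9, -1.7]
finger_gap: 23.5
[ 545.3476663  -216.13620541  172.12281307] 14.9 [ 0.77626309 -0.19893009 -2.60741265]
[ 539.30722372 -243.42992687  103.64489092]
s3 294 208
w12 226 200
```

View pics/c3.png

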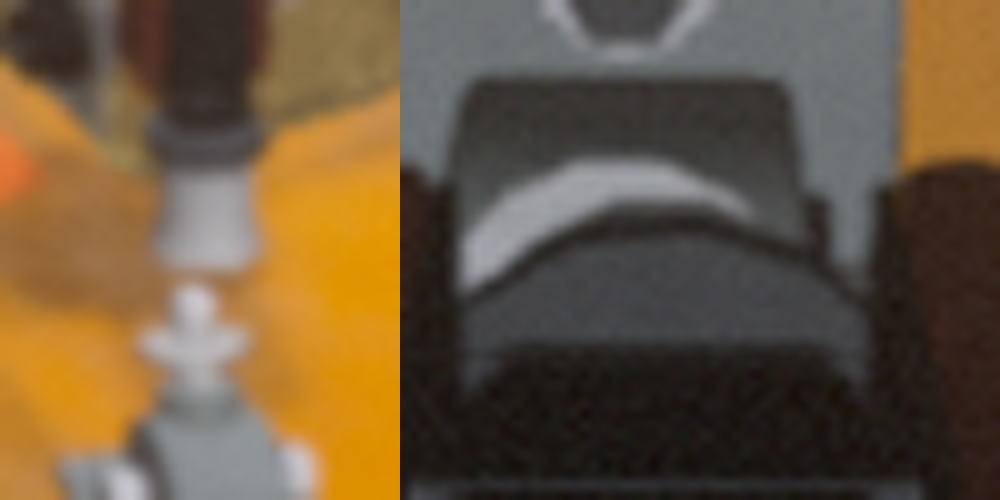

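```bash
python3 -m creep '[[0,[0.001,-0.003,0],0],[0,[0.0025,-0.003,0.004],0],[0,[0.0025,-0.003,0.008],0],[0,[0.001,-0.003,0.011],0],[0,[-0.0004,-0.003,0.014],0]]' 16;  python3 - <<'E'
from h import *
snap('wrist','w13');s,_=snap('side','s4');print(s['tcp_pos'],s['t'],s['force'],s['moment'])
W=Ro.from_euler('xyz',s['orientation']).as_matrix();m=s['tcp_pos']+W@np.array([-27.9,0,68.5]);print(m)
p=proj('s4',m)
def z(n,p,w,h,k): x,y=int(p[0])-w//2,int(p[1])-h//2;print(n,x,y);return cv2.resize(cv2.imread(f'pics/{n}.png')[y:y+h,x:x+w],None,fx=k,fy=k,interpolation=cv2.INTER_CUBIC)
cv2.imwrite('pics/c4.png',np.hstack([z('s4',p,40,50,10),z('w13',(256,225),60,50,10)[:, :]]))
E
```

```text
t: 15.45
tcp_pos: [541.2, -215.6, 156.2]
orientation: [-3.141, 0.0, 1.347]
force: [0.5, -0.1, -0.9]
finger_gap: 23.7
[ 540.9060299  -215.76210667  155.68163219] 15.5 [ 0.19705634 -0.95540073 -2.02090906] [-0.08382652  0.08212916  0.00705695]
[ 534.63021716 -242.9499513    87.18276155]
s4 292 213
w13 226 200
```

View pics/c4.png

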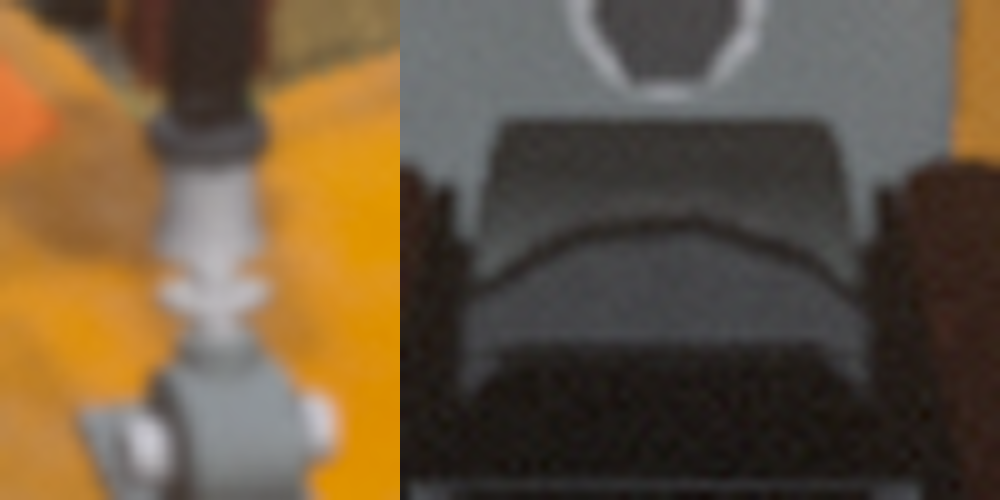

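```bash
python3 -m creep '[[0,[-0.0013,0,0.003],0],[0,[-0.0025,0,0.0055],0],[0,[-0.0033,0,0.0075],0],[0,[-0.0033,0,0.0075],0]]' 14;  python3 - <<'E'
from h import *
s=state();print(s['tcp_pos'],s['force'],s['moment'])
E
python3 -m creep '[[0,[0.003,0,0.001],0],[0,[0.006,0,0.002],0],[0,[0.009,0,0.003],0],[0,[0.012,0,0.004],0],[0,[0.012,0,0.004],0]]' 14;  python3 - <<'E'
from h import *
s,_=snap('wrist','w14');print(s['tcp_pos'],s['force'],s['moment'])
snap('side','s5')
def z(n,p,w,h,k): x,y=int(p[0])-w//2,int(p[1])-h//2;print(n,x,y);return cv2.resize(cv2.imread(f'pics/{n}.png')[y:y+h,x:x+w],None,fx=k,fy=k,interpolation=cv2.INTER_CUBIC)
overlay('w14',[20],'pics/o11.png',box=(215,190,75,120),k=4,gx=-10)
a=cv2.imread('pics/o11.png');cv2.imwrite('pics/c5.png',np.hstack([z('s5',(313,228),40,60,8),a]))
E
```

```text
t: 15.95
tcp_pos: [540.3, -218.8, 148.7]
orientation: [-3.141, -0.0, 1.346]
force: [0.8, 0.6, -2.2]
finger_gap: 24.0
[ 540.34400493 -218.79740098  148.72961954] [ 0.77748993  0.62167542 -2.24490698] [-0.06907013  0.08742654  0.03862103]
t: 16.45
tcp_pos: [543.5, -206.9, 145.2]
orientation: [3.141, 0.0, 1.347]
force: [0.1, -2.4, -1.8]
finger_gap: 23.7
[ 543.46386692 -206.88418145  145.16190723] [ 0.14228713 -2.41218333 -1.78182478] [-0.67223396  0.23177303 -0.07697066]
s5 293 198
```

View pics/c5.png

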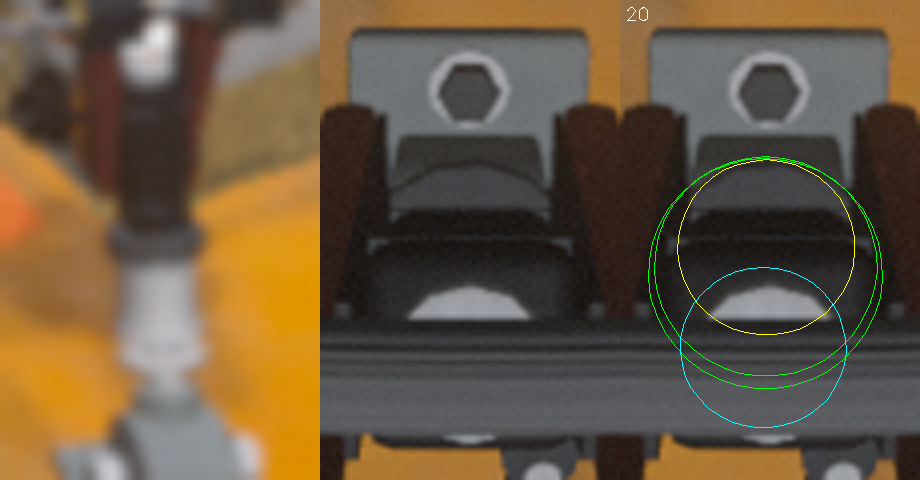

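```bash
python3 -m creep '[[0.4,[0,0,0],0],[0.4,[0,0,0],0],[0.4,[0,0,0],0],[0.4,[0,0,0],0]]' 14;  python3 - <<'E'
from h import *
s,_=snap('wrist','w15');print(s['tcp_pos'],s['force'],s['finger_gap'])
snap('side','s6')
def z(n,p,w,h,k): x,y=int(p[0])-w//2,int(p[1])-h//2;print(n,x,y);return cv2.resize(cv2.imread(f'pics/{n}.png')[y:y+h,x:x+w],None,fx=k,fy=k,interpolation=cv2.INTER_CUBIC)
overlay('w15',[30],'pics/o11.png',box=(215,190,75,120),k=4,gx=-10)
a=cv2.imread('pics/o11.png');cv2.imwrite('pics/c6.png',np.hstack([z('s6',(313,228),40,60,8),a]))
E
```

```text
t: 16.95
tcp_pos: [543.3, -206.9, 145.2]
orientation: [3.142, -0.0, 1.347]
force: [0.2, -0.7, -0.9]
finger_gap: 35.1
[ 543.30550818 -206.89176264  145.16956419] [ 0.23360908 -0.71730209 -0.90156587] 35.06849921999076
s6 293 198
```

View pics/c6.png

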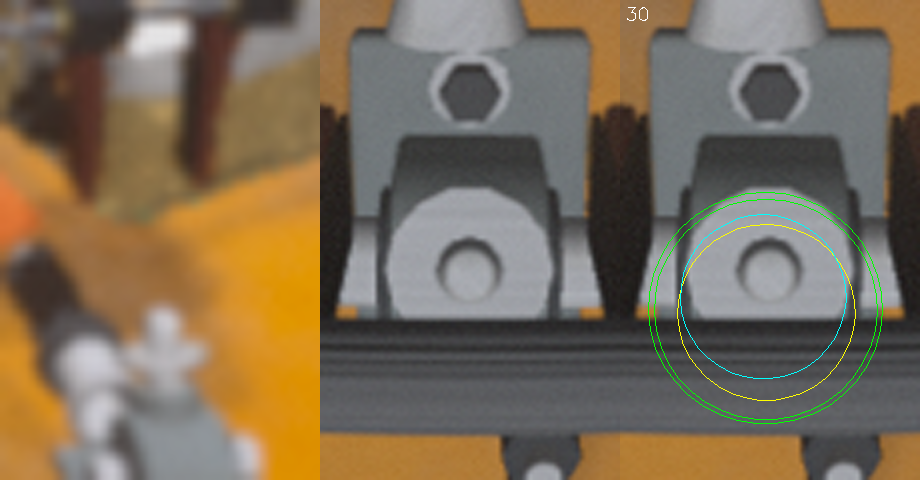

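```bash
python3 -m creep '[[0.4,[0,0,-0.02],0],[0.4,[0,0,-0.06],0],[0.4,[0,0,-0.1],0],[0.4,[0,0,-0.12],0],[0.4,[0,0,-0.12],0]]';  python3 - <<'E'
from h import *
s,_=snap('wrist','w16');print(s['tcp_pos'],s['t'])
snap('side','s7');a=cv2.imread('pics/s7.png')[170:300,240:370];cv2.imwrite('pics/c7.png',cv2.resize(a,None,fx=4.5,fy=4.5,interpolation=cv2.INTER_CUBIC))
E
```

```text
t: 17.55
tcp_pos: [545.2, -208.0, 268.7]
orientation: [3.135, 0.002, 1.347]
force: [1.0, 0.7, -0.3]
finger_gap: 35.2
[ 545.22217365 -207.99752923  268.68792433] 17.55
```

View pics/c7.png

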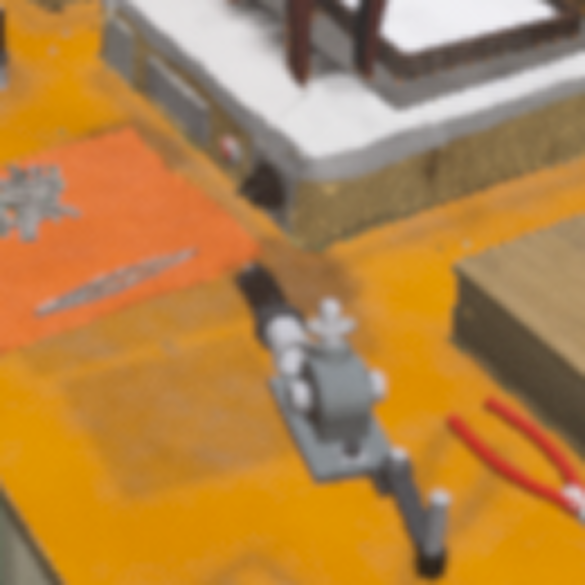

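View pics/w16.png

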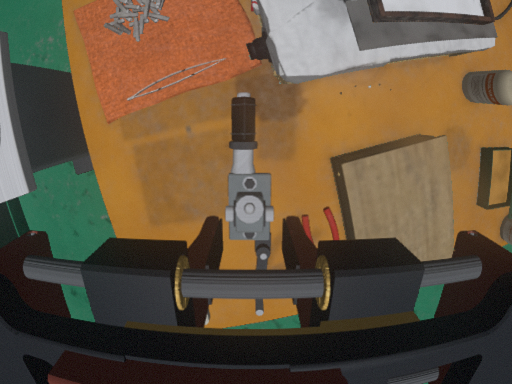

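```bash
python3 - <<'E'
from h import *
cv2.imwrite('pics/c8.png',np.hstack([cv2.resize(cv2.imread('pics/w16.png')[85:200,215:285],None,fx=5,fy=5,interpolation=cv2.INTER_CUBIC),cv2.resize(cv2.imread('pics/s7.png')[220:270,285:330],(518,575),interpolation=cv2.INTER_CUBIC)]))
E
```

```text
(no output)
```

View pics/c8.png

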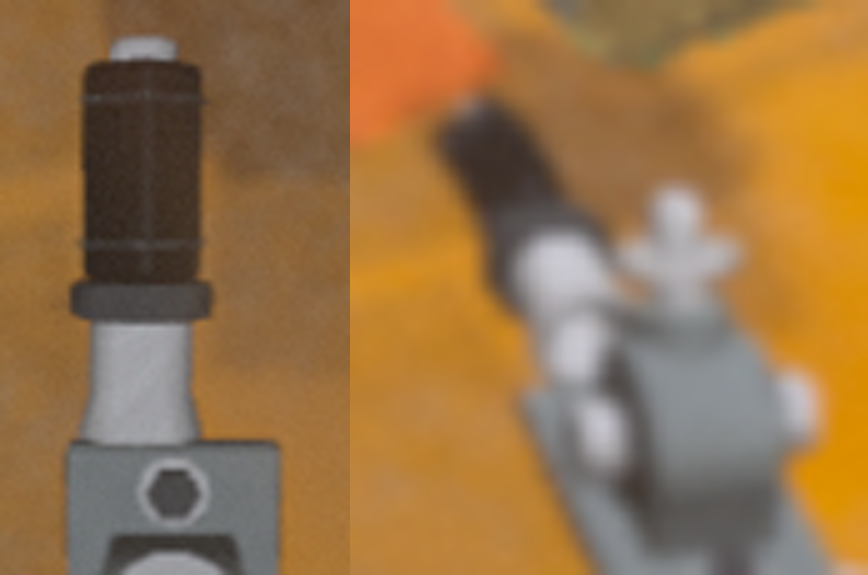

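```bash
python3 - <<'E'
from h import *
m=atz('w16',215+142/5,85+442/5,19);b=atz('w16',215+144/5,85+40/5,21);d=b-m;print(m,b,np.linalg.norm(d),np.degrees(np.arctan2(d[1],d[0])))
c=atz('w16',215+142/5,85+300/5,20);print(c)
print(proj('s7',b),proj('s7',m))
G=m+(b-m)*76/106;print(G);go([G[0],G[1],100],1.347)
E
```

```text
[ 534.33493089 -214.06087413   19.        ] [ 559.15950157 -109.32280004   21.        ] 107.65836461891345 76.66604973391621
[ 543.13461461 -176.42863296   20.        ]
(np.float64(296.0453341218486), np.float64(228.85526729854035)) (np.float64(306.111948052951), np.float64(249.7633976057291))
[ 552.13367968 -138.9656512    20.43396226]
row [ 0.0683 -0.0063  0.1648] twist -0.0002 dist 179 yaw 1.347
```

```bash
python3 -m creep '[[0.55,[0.035,-0.0065,0.02],0],[0.55,[0.068,-0.0065,0.06],0],[0.55,[0.068,-0.0065,0.11],0],[0.55,[0.068,-0.0065,0.16],0],[0.55,[0.068,-0.0065,0.165],0]]'; python3 - <<'E'
from h import *
s,_=snap('wrist','w17');print(s['tcp_pos'],s['t']);go([552.1,-139,21],1.342)
cv2.imwrite('pics/c9.png',cv2.resize(cv2.imread('pics/w17.png')[150:320,170:340],None,fx=3.5,fy=3.5,interpolation=cv2.INTER_CUBIC))
E
```

```text
t: 18.15
tcp_pos: [545.9, -136.7, 93.1]
orientation: [-3.127, -0.002, 1.347]
force: [-0.3, -0.7, -0.0]
finger_gap: 48.4
[ 545.93946038 -136.69146074   93.11782435] 18.15
row [-0.0005  0.0055  0.0741] twist 0.0024 dist 74 yaw 1.347
```

View pics/c9.png

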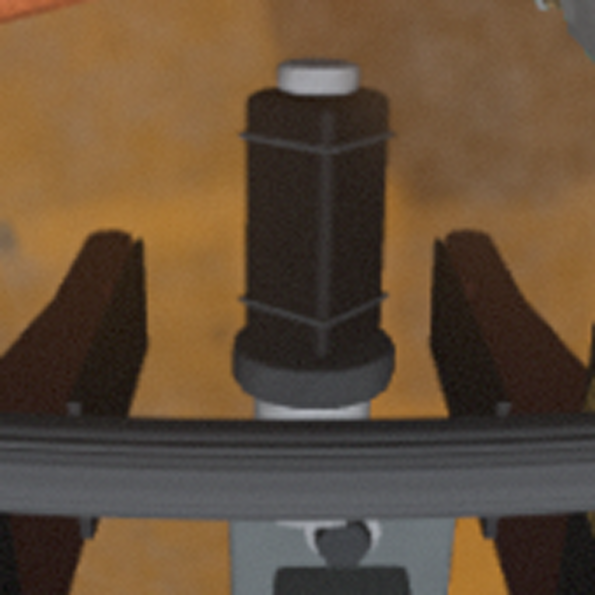

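```bash
python3 -m creep '[[0.55,[0,0.0055,0],0],[0.55,[0,0.0055,0.03],0],[0.55,[0,0.0055,0.06],0],[0.55,[0,0.0055,0.073],0],[0.55,[0,0.0055,0.073],0]]'; python3 -m creep '[[0.55,[0,0.005,0],0],[0.55,[0,0.01,0],0],[0.55,[0,0.014,0],0],[0.55,[0,0.018,0],0],[0.55,[0,0.022,0],0]]'; python3 - <<'E'
from h import *
s,_=snap('wrist','w18');print(s['tcp_pos'],s['t'],s['force'])
cv2.imwrite('pics/c10.png',cv2.resize(cv2.imread('pics/w18.png')[150:320,170:340],None,fx=3.5,fy=3.5,interpolation=cv2.INTER_CUBIC))
E
```

```text
t: 18.7
tcp_pos: [557.7, -140.9, 27.3]
orientation: [-3.142, 0.0, 1.346]
force: [-0.0, -0.6, 0.2]
finger_gap: 48.6
t: 19.2
tcp_pos: [579.6, -145.6, 27.6]
orientation: [3.141, 0.0, 1.347]
force: [-0.9, -0.1, 0.3]
finger_gap: 48.3
[ 579.58939777 -145.63861542   27.55460687] 19.2 [-0.90228692 -0.06756505  0.28490927]
```

View pics/c10.png

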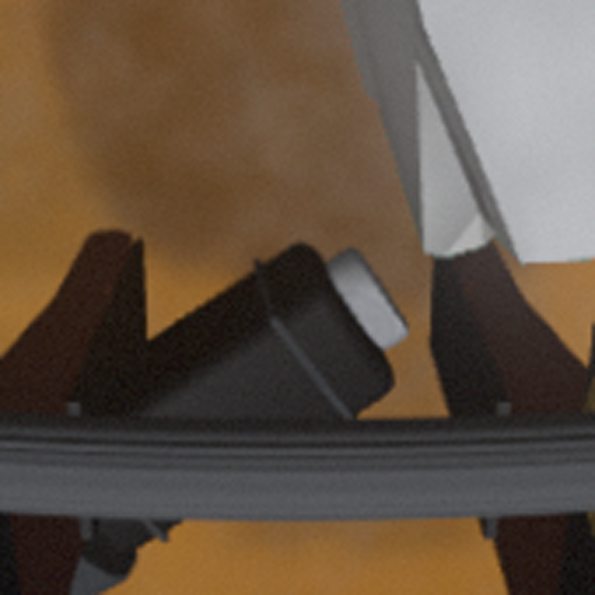

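```bash
python3 -m creep '[[0.55,[0,0,-0.04],0],[0.55,[-0.01,0,-0.08],0],[0.55,[-0.03,-0.02,-0.12],0],[0.55,[-0.06,-0.03,-0.15],0],[0.55,[-0.06,-0.03,-0.15],0]]'; python3 - <<'E'
from h import *
s,_=snap('wrist','w19');print(s['tcp_pos'],s['t'],s['force'])
cv2.imwrite('pics/c11.png',cv2.resize(cv2.imread('pics/w19.png')[60:240,170:340],None,fx=3.5,fy=3.5,interpolation=cv2.INTER_CUBIC))
E
```

```text
t: 19.75
tcp_pos: [537.6, -201.0, 181.7]
orientation: [3.134, 0.004, 1.345]
force: [0.1, -0.2, -0.3]
finger_gap: 48.1
[ 537.58178018 -200.95216594  181.72830761] 19.75 [ 0.0576895  -0.20395369 -0.3035088 ]
```

View pics/c11.png

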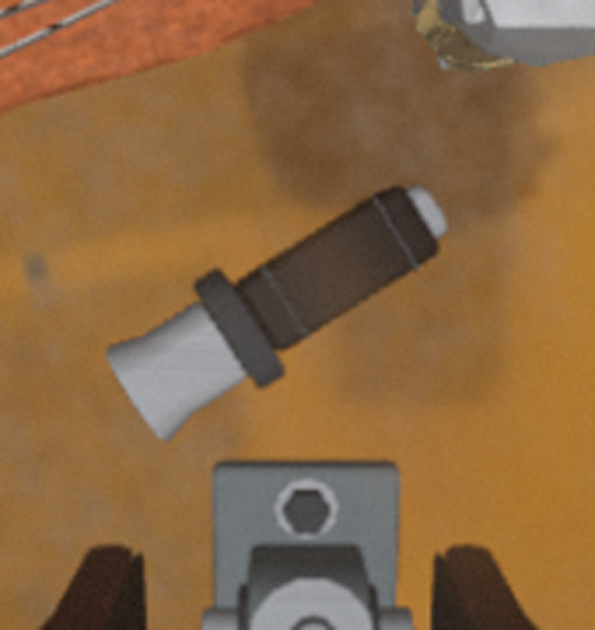

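```bash
python3 - <<'E'
from h import *
q=lambda x,y:(170+x/3.5,60+y/3.5)
m=atz('w19',*q(137,397),18);b=atz('w19',*q(432,212),19);d=b-m;print(m,b,np.linalg.norm(d),np.degrees(np.arctan2(d[1],d[0])))
G=m+d*78/106;print(G)
th=np.arctan2(d[1],d[0]);go([G[0],G[1],100],th);go([G[0],G[1],20],th)
print(np.degrees(th))
E
```

```text
[ 496.93337254 -183.12274184   18.        ] [ 595.60586719 -148.40142694   19.        ] 104.6079868342682 19.386176812835053
[ 569.54143464 -157.57309503   18.73584906]
row [0.0479 0.0217 0.0795] twist 0.503 dist 95 yaw 1.344
row [0.048  0.0213 0.1595] twist 0.503 dist 168 yaw 1.344
19.386176812835053
```

```bash
python3 - <<'E'
from h import *
for z in (40,80): print(atz('top0',300,157,z),atz('top0',203,164,z))
print(atz('w19',290,80,70))
E
```

```text
[ 606.77059466 -112.51616951   40.        ] [596.33764269 235.14619891  40.        ]
[ 595.03476765 -107.8900093    80.        ] [584.89146686 230.12017059  80.        ]
[ 593.26424879 -110.8120175    70.        ]
```

```bash
python3 -m creep '[[0.55,[0.01,0.005,0],0.07],[0.55,[0.022,0.01,0],0.14],[0.55,[0.034,0.015,0.02],0.21],[0.55,[0.046,0.023,0.04],0.28],[0.55,[0.046,0.023,0.06],0.35]]'; python3 -m creep '[[0.55,[0,0,0.01],0.075],[0.55,[0,0,0.02],0.153],[0.55,[0,0,0.02],0.153],[0.55,[0,0,0.02],0.153]]'; python3 - <<'E'
from h import *
s,_=snap('wrist','w20');print(s['tcp_pos'],s['t'],s['orientation'])
m=np.array([496.9,-183.1,18]);b=np.array([595.6,-148.4,19]);G=m+(b-m)*72/106
go([G[0],G[1],19.5],0.338)
cv2.imwrite('pics/c12.png',cv2.resize(cv2.imread('pics/w20.png')[130:320,150:350],None,fx=3.2,fy=3.2,interpolation=cv2.INTER_CUBIC))
E
```

```text
t: 20.3
tcp_pos: [569.8, -155.3, 114.9]
orientation: [-3.14, -0.0, 0.642]
force: [0.1, -0.8, -0.3]
finger_gap: 48.2
t: 20.7
tcp_pos: [568.4, -156.6, 95.9]
orientation: [-3.14, 0.002, 0.345]
force: [-0.5, -0.5, 0.9]
finger_gap: 48.0
[ 568.4441316  -156.63826777   95.92896928] 20.7 [-3.13996433e+00  1.59668433e-03  3.44771272e-01]
row [-0.0055  0.0008  0.0771] twist 0.0032 dist 77 yaw 0.344
```

View pics/c12.png

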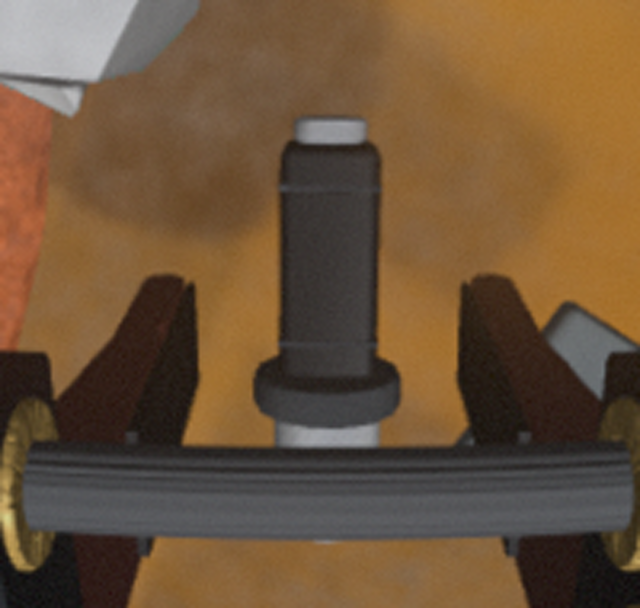

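```bash
python3 - <<'E'
from h import *
c=atz('w20',252.2,130+372/3.2,22);b=atz('w20',150+330/3.2,130+118/3.2,15);print(c,b,np.linalg.norm(b-c),[ (state()['tcp_pos']-c)@np.array([.941,.338,0])])
E
python3 -m creep '[[0.55,[-0.005,0,0.02],0],[0.55,[-0.005,0,0.05],0],[0.55,[-0.005,0,0.07],0],[0.55,[-0.005,0,0.077],0],[0.55,[-0.005,0,0.077],0]]'
```

```text
[ 536.59522458 -167.68799857   22.        ] [ 596.61943116 -146.85303649   15.        ] 63.92183524078815 [np.float64(33.996292699897076)]
t: 21.25
tcp_pos: [563.8, -159.0, 19.6]
orientation: [-3.141, 0.001, 0.342]
force: [-0.0, -0.5, -0.2]
finger_gap: 48.2
```

```bash
python3 -m creep '[[0,[0,0,0],0],[0,[0,0,0],0],[0,[0,0,0],0],[0,[0,0,0],0],[0,[0,0,0],0]]' 6; python3 - <<'E'
from h import *
import math
p=lambda f:(71*math.sin(math.radians(f))-17.5*math.cos(math.radians(f)),71*math.cos(math.radians(f))+17.5*math.sin(math.radians(f)))
p0=p(90)
for f in range(85,14,-5): print(f,[round((p(f)[0]-p0[0])/1000,4),round(-(p(f)[1]-p0[1])/1000,4)])
E
```

```text
t: 21.75
tcp_pos: [564.8, -159.5, 20.9]
orientation: [3.141, -0.001, 0.341]
force: [-0.4, -0.4, 5.8]
finger_gap: 24.2
85 [-0.0018, -0.0061]
80 [-0.0041, -0.0121]
75 [-0.0069, -0.0178]
70 [-0.0103, -0.0232]
65 [-0.014, -0.0284]
60 [-0.0183, -0.0332]
55 [-0.0229, -0.0376]
50 [-0.0279, -0.0415]
45 [-0.0332, -0.0451]
40 [-0.0388, -0.0481]
35 [-0.0446, -0.0507]
30 [-0.0507, -0.0527]
25 [-0.0569, -0.0542]
20 [-0.0632, -0.0552]
15 [-0.0695, -0.0556]
```

```bash
python3 -m creep '[[0,[-0.0018,0,-0.006],0],[0,[-0.0055,0,-0.015],0],[0,[-0.0103,0,-0.0232],0],[0,[-0.0161,0,-0.0308],0],[0,[-0.0229,0,-0.0376],0]]' 6; python3 - <<'E'
from h import *
s,_=snap('wrist','w21');print(s['tcp_pos'],s['t'],s['force'],s['moment']);snap('side','s8');p=proj('s8',s['tcp_pos'])
x,y=int(p[0])-35,int(p[1])-25
cv2.imwrite('pics/c13.png',np.hstack([cv2.resize(cv2.imread('pics/s8.png')[y:y+60,x:x+70],(467,400),interpolation=cv2.INTER_CUBIC),cv2.resize(cv2.imread('pics/w21.png')[160:320,200:310],(275,400),interpolation=cv2.INTER_CUBIC)]))
E
```

```text
t: 22.25
tcp_pos: [542.1, -167.1, 58.5]
orientation: [3.141, -0.0, 0.341]
force: [-0.2, -0.3, -2.6]
finger_gap: 23.9
[ 542.14106856 -167.08303697   58.52618032] 22.25 [-0.23219824 -0.3292258  -2.6005469 ] [-0.01455097  0.06344262  0.01199151]
```

View pics/c13.png

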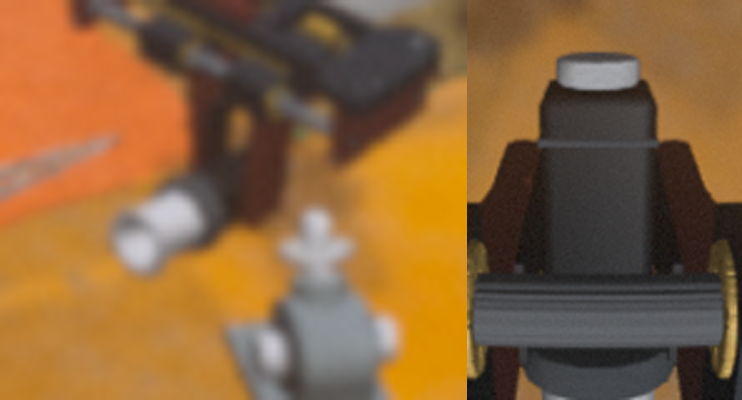

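```bash
python3 -m creep '[[0,[0,0,0],0],[0,[0,0,0],0],[0,[0,0,0],0],[0,[0,0,0],0]]' 3; python3 - <<'E'
from h import *
s,_=snap('side','s9');print(s['tcp_pos'],s['t'],s['force'],s['moment']);p=proj('s9',s['tcp_pos'])
x,y=int(p[0])-35,int(p[1])-25
snap('wrist','w22')
cv2.imwrite('pics/c14.png',np.hstack([cv2.resize(cv2.imread('pics/s9.png')[y:y+60,x:x+70],(467,400),interpolation=cv2.INTER_CUBIC),cv2.resize(cv2.imread('pics/w22.png')[160:320,200:310],(275,400),interpolation=cv2.INTER_CUBIC)]))
E
```

```text
t: 22.75
tcp_pos: [542.7, -166.8, 57.5]
orientation: [-3.142, 0.0, 0.341]
force: [0.1, -0.1, 0.0]
finger_gap: 24.4
[ 542.68235774 -166.81442832   57.48634989] 22.75 [ 0.12191655 -0.08267391  0.02285513] [-0.08248567  0.15367541  0.03766363]
```

View pics/c14.png

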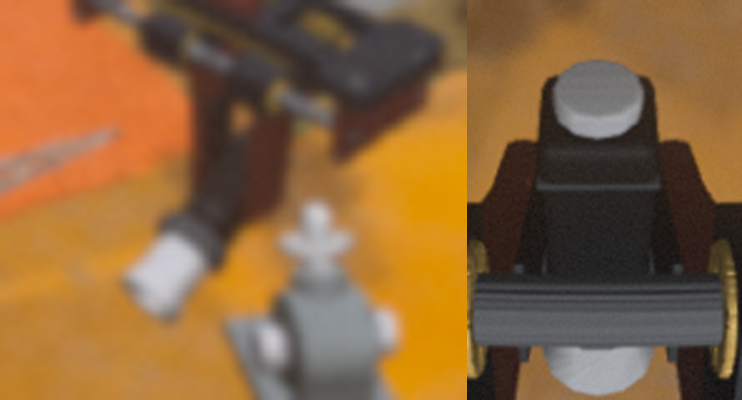

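```bash
python3 -m creep '[[0,[-0.005,0,-0.0039],0],[0,[-0.0103,0,-0.0075],0],[0,[-0.0159,0,-0.0105],0],[0,[-0.0217,0,-0.013],0],[0,[-0.0278,0,-0.015],0]]' 3; python3 -m creep '[[0,[-0.002,0,-0.0005],0],[0,[-0.004,0,-0.001],0],[0,[-0.004,0,-0.001],0]]' 3; python3 - <<'E'
from h import *
s,_=snap('side','s10');print(s['tcp_pos'],s['t'],s['force'],s['moment']);p=proj('s10',s['tcp_pos'])
x,y=int(p[0])-35,int(p[1])-25
snap('wrist','w23')
overlay('w23',[25,35],'pics/o12.png',hg=71,box=(205,180,95,130),k=2.7)
o=cv2.imread('pics/o12.png');cv2.imwrite('pics/c15.png',np.hstack([cv2.resize(cv2.imread('pics/s10.png')[y:y+60,x:x+60],(o.shape[0],o.shape[0]),interpolation=cv2.INTER_CUBIC),o])[:,:1100]);print(o.shape)
E
```

```text
t: 23.35
tcp_pos: [515.9, -176.4, 73.1]
orientation: [3.141, -0.0, 0.34]
force: [0.9, -0.1, -2.7]
finger_gap: 23.8
t: 23.65
tcp_pos: [512.3, -177.5, 73.7]
orientation: [-3.141, 0.0, 0.34]
force: [0.4, 0.2, -2.1]
finger_gap: 24.1
[ 512.26281722 -177.54373893   73.65618015] 23.65 [ 0.41860037  0.2137015  -2.08101963] [-0.0190627   0.07799101 -0.02808758]
(351, 768, 3)
```

View pics/c15.png

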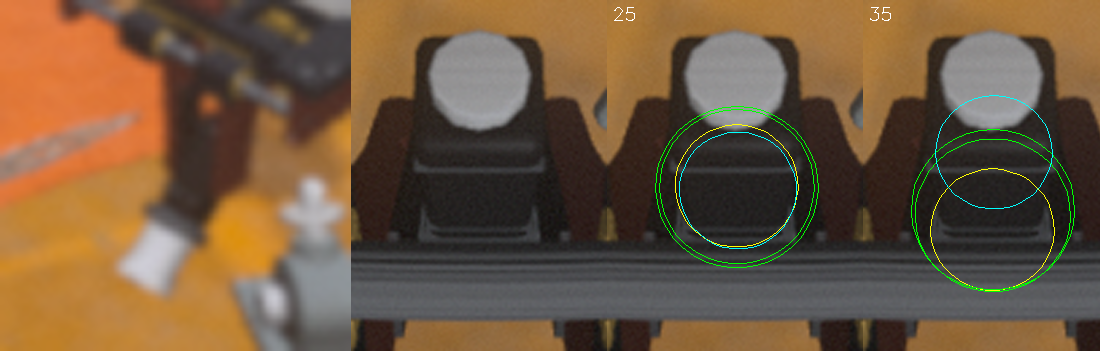

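```bash
sed -i 's/row(ph,gx,hg,100,12)-sq/row(ph,gx,hg,90.5,12.3)-sq/' h.py; python3 - <<'E'
from h import *
fit('w10',221.4,249.1,263.4,301.4);fit('w14',190+160/4,190+237/4,190+287/4,190+442/4)
fit('w23',None,180+168/2.7,180+30/2.7,180+130/2.7,(66,71,76,80))
E
```

```text
66 [15.8 -8.3] [ 0.1 -1.1 -1.1  2.3]
70 [15.3 -9.2] [ 0.  -0.5 -0.7  1.3]
73 [15.  -9.8] [-0.  -0.1 -0.4  0.5]
76 [ 14.7 -10.5] [-0.1  0.3 -0.1 -0.2]
66 [ 19.9 -10.8] [ 0.1 -0.5 -1.4  1.9]
70 [ 19.4 -11.3] [-0.   0.  -0.9  1. ]
73 [ 19.  -11.7] [-0.1  0.4 -0.5  0.3]
76 [ 18.7 -12.2] [-0.2  0.8 -0.2 -0.4]
66 [ 81.7 -18.3] [-12.4  15.9  -4.2]
71 [ 82.1 -13.7] [-12.3  16.1  -4.4]
76 [82.5 -9.1] [-12.2  16.2  -4.6]
80 [82.8 -5.3] [-12.1  16.3  -4.8]
```

```bash
cat >> h.py <<'E'
def fit2(tag,obs,hgs=(66,71,76),x0=(30,0)):
    d=np.load(f'pics/{tag}.npy',allow_pickle=True).item();s=d['s'];W=Ro.from_euler('xyz',s['orientation']).as_matrix()
    def row(ph,gx,hg,zz,r):
        f=np.radians(ph);a=np.array([np.sin(f),0,-np.cos(f)]);u=np.array([np.cos(f),0,np.sin(f)])
        return proj(tag,W@(np.array([gx,0,-2.])+a*(zz-hg)+r*u)+s['tcp_pos'])[1]
    for hg in hgs:
        r=least_squares(lambda p:[row(p[0],p[1],hg,z,rr)-v for z,rr,v in obs],x0);print(hg,r.x.round(1),np.round(r.fun,1))
    r=least_squares(lambda p:[row(p[0],p[1],p[2],z,rr)-v for z,rr,v in obs]+[(p[2]-71)/5],[*x0,71]);print('free',r.x.round(1),np.round(r.fun,1))
E
python3 - <<'E'
from h import *
k=2.7
fit2('w23',[(106,9,180+30/k),(106,-9,180+130/k),(90.5,-12.3,180+168/k),(52.5,-12.3,180+240/k)])
fit2('w23',[(106,9,180+30/k),(106,-9,180+130/k),(90.5,-12.3,180+168/k)])
E
```

```text
66 [42.9  5.7] [-4.  -0.6  5.5 -0.5]
71 [43.6  7.3] [-2.8 -1.   4.9 -0.7]
76 [44.3  9.2] [-1.8 -1.4  4.3 -0.9]
free [45.  11.  80.8] [-0.9 -1.8  3.7 -1.   2. ]
66 [35.2 10.6] [-5.   1.9  3.6]
71 [34.3 12.5] [-3.9  1.8  2.5]
76 [34.2 13.8] [-2.8  1.4  1.6]
free [34.8 15.3 82.4] [-1.5  0.8  0.8  2.3]
```

```bash
python3 - <<'E'
from h import *
d=np.load('pics/s10.npy',allow_pickle=True).item()['s'];W=Ro.from_euler('xyz',d['orientation']).as_matrix();P=d['tcp_pos'];p=proj('s10',P);x,y=int(p[0])-35,int(p[1])-25
print('obs mouth',x+148*60/351,y+270*60/351,'collar',x+180*60/351,y+210*60/351)
for f,gx,hg in ((45,10,78),(40,9,74),(35,12,78),(35,12,71),(30,12,74),(45,5,71)):
    a=np.array([np.sin(np.radians(f)),0,-np.cos(np.radians(f))]);g=np.array([gx,0,-2])
    print(f,gx,hg,np.round(proj('s10',P+W@(g-hg*a)),1),np.round(proj('s10',P+W@(g+(37-hg)*a)),1),(P+W@(g-hg*a)).round(0))
E
```

```text
obs mouth 285.2991452991453 252.15384615384616 collar 290.7692307692308 241.8974358974359
45 10 78 [284.9 251.2] [290.7 241. ] [ 470. -193.   21.]
40 9 74 [286.2 250.6] [291.6 240.2] [ 476. -190.   19.]
35 12 78 [287.4 251.5] [292.2 241. ] [ 481. -188.   12.]
35 12 71 [288.3 249.5] [293.1 239. ] [ 485. -187.   18.]
30 12 74 [289.  250.4] [293.2 239.9] [ 489. -186.   12.]
45 5 71 [284.9 250. ] [290.8 239.7] [ 470. -193.   25.]
```

```bash
python3 -m creep '[[0,[0,0,0],0],[0,[0,0,-0.02],0],[0,[0,0,-0.05],0],[0,[0,0,-0.08],0],[0,[0,0,-0.12],0]]' 25; python3 -m creep '[[0,[0,0,-0.01],-0.07],[0,[0,0,-0.01],-0.14],[0,[0,0,-0.01],-0.21],[0,[0,0,-0.01],-0.28],[0,[0,0,-0.01],-0.35]]'; python3 -m creep '[[0,[0,0,0],-0.07],[0,[0,0,0],-0.14],[0,[0,0,0],-0.153],[0,[0,0,0],-0.153]]'; python3 - <<'E'
from h import *
s,_=snap('wrist','w24');print(s['t'])
go([548.5,-189.7,165],1.347)
k=3
cv2.imwrite('pics/c16.png',cv2.resize(cv2.imread('pics/w24.png')[170:320,200:310],None,fx=4,fy=4,interpolation=cv2.INTER_CUBIC))
E
```

```text
t: 24.25
tcp_pos: [511.6, -176.8, 193.6]
orientation: [-3.139, 0.002, 0.341]
force: [0.8, -0.5, -2.2]
finger_gap: 23.7
t: 24.75
tcp_pos: [512.6, -177.3, 203.6]
orientation: [-3.141, 0.0, 1.047]
force: [-0.9, -0.4, -1.5]
finger_gap: 23.6
t: 25.15
tcp_pos: [512.6, -177.3, 203.5]
orientation: [-3.141, -0.0, 1.344]
force: [0.5, 1.0, -2.3]
finger_gap: 23.7
25.15
row [-0.0039  0.0377  0.0386] twist -0.0016 dist 54 yaw 1.344
```

View pics/c16.png

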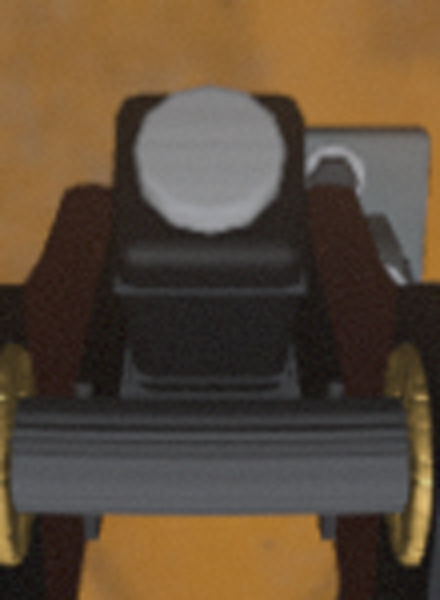

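```bash
python3 -m creep '[[0,[0,0.012,0],-0.001],[0,[-0.002,0.025,0.01],-0.001],[0,[-0.004,0.0377,0.02],-0.001],[0,[-0.004,0.0377,0.036],-0.001],[0,[-0.004,0.0377,0.0385],-0.001]]'; python3 -m creep '[[0,[0,0,0],0]]'; python3 - <<'E'
from h import *
s,_=snap('side','s11');snap('wrist','w25');print(s['tcp_pos'],s['t'],s['orientation'])
W=Ro.from_euler('xyz',s['orientation']).as_matrix();m=s['tcp_pos']+W@np.array([-47.6,0,54.6]);c=m+W@(37*np.array([.707,0,-.707]));print(m,proj('s11',m),proj('s11',c),proj('s11',[536.7,-241.7,92.7]))
cv2.imwrite('pics/c17.png',np.hstack([cv2.resize(cv2.imread('pics/s11.png')[195:265,290:340],None,fx=8,fy=8,interpolation=cv2.INTER_CUBIC),cv2.resize(cv2.imread('pics/w25.png')[180:320,210:295],None,fx=4,fy=4,interpolation=cv2.INTER_CUBIC)]))
E
```

```text
t: 25.7
tcp_pos: [548.2, -189.6, 162.3]
orientation: [-3.138, -0.001, 1.348]
force: [-1.0, -0.5, -2.1]
finger_gap: 24.1
t: 25.8
tcp_pos: [548.2, -189.6, 163.8]
orientation: [-3.139, -0.001, 1.348]
force: [0.5, 0.9, -3.2]
finger_gap: 24.2
[ 548.16434932 -189.58926067  163.76810565] 25.8 [-3.13889336e+00 -5.21183631e-04  1.34833329e+00]
[ 537.52476647 -235.95597429  109.14350364] (np.float64(312.8083791134338), np.float64(230.6993400808629)) (np.float64(310.5321092420891), np.float64(218.62764754782276)) (np.float64(313.20507900507545), np.float64(236.15748492916845))
```

View pics/c17.png

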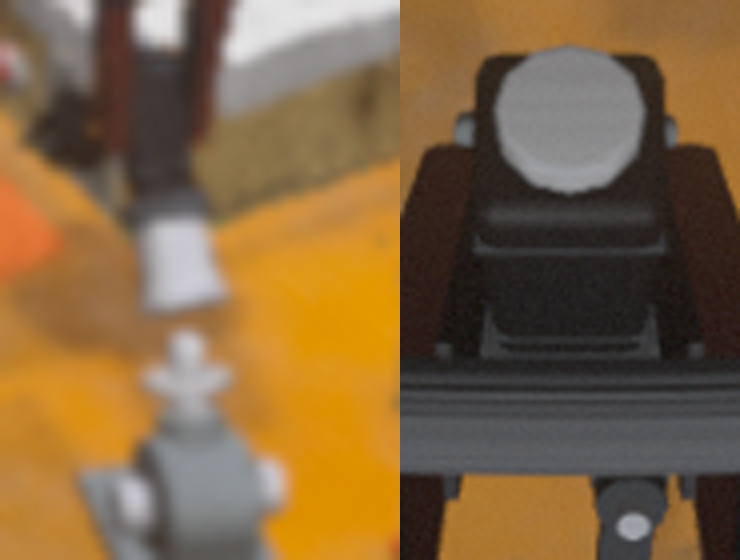

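```bash
python3 - <<'E'
from h import *
r=lambda v:180+v/4
fit2('w25',[(106,9,r(46)),(106,-9,r(181)),(100,12,r(55)),(90.5,-12.3,r(250)),(52.5,-12.3,r(347))],(71,76,80,85))
# side fit combos
s=np.load('pics/s11.npy',allow_pickle=True).item()['s'];W=Ro.from_euler('xyz',s['orientation']).as_matrix();P=s['tcp_pos']
for f,gx,hg in ((40,9,82),(40,10,86),(36,11,84),(33,12,84),(45,9,86)):
    a=np.array([np.sin(np.radians(f)),0,-np.cos(np.radians(f))]);g=np.array([gx,0,-2])
    print(f,gx,hg,np.round(proj('s11',P+W@(g-hg*a)),1),np.round(proj('s11',P+W@(g+(37-hg)*a)),1),(P+W@(g-hg*a)).round(0))
E
```

```text
71 [43.6  7.1] [-3.1  2.  -4.5  4.7  1.5]
76 [44.1  9.1] [-2.3  1.4 -3.6  3.9  1. ]
80 [44.6 10.7] [-1.7  1.  -2.9  3.3  0.7]
85 [45.2 12.9] [-1.   0.4 -2.2  2.6  0.3]
free [45.6 14.  87.6] [-0.6  0.2 -1.8  2.2  0.2  3.3]
40 9 82 [312.2 231.6] [310.3 219.4] [ 538. -232.  103.]
40 10 86 [312.3 232.7] [310.4 220.5] [ 538. -234.  100.]
36 11 84 [311.5 231.8] [309.8 219.7] [ 540. -227.   98.]
33 12 84 [310.9 231.6] [309.5 219.5] [ 541. -222.   95.]
45 9 86 [313.2 232.7] [310.9 220.6] [ 537. -240.  105.]
```

```bash
python3 -m creep '[[0,[-0.001,0,0.005],0],[0,[-0.002,0,0.01],0],[0,[-0.003,0,0.0135],0],[0,[-0.003,0,0.0135],0]]' 15; python3 - <<'E'
from h import *
s,_=snap('side','s12');print(s['tcp_pos'],s['t'],s['force'],s['moment'])
cv2.imwrite('pics/c18.png',cv2.resize(cv2.imread('pics/s12.png')[195:265,290:340],None,fx=8,fy=8,interpolation=cv2.INTER_CUBIC))
E
```

```text
t: 26.3
tcp_pos: [547.4, -192.7, 151.2]
orientation: [-3.141, -0.0, 1.348]
force: [-1.0, -0.3, -1.8]
finger_gap: 23.7
[ 547.36057519 -192.6622239   151.15207967] 26.3 [-0.97604013 -0.31306351 -1.79988782] [-0.01725559  0.06654878  0.05288722]
```

View pics/c18.png

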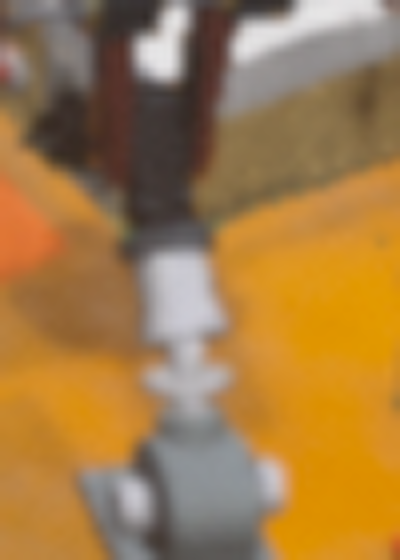

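```bash
python3 -m creep '[[0,[-0.0015,0,0.0025],0],[0,[-0.003,0,0.005],0],[0,[-0.003,0,0.005],0]]' 15; python3 - <<'E'
from h import *
s=state();print(s['tcp_pos'],s['t'],s['force'],s['moment'])
import math
p=lambda f:(86*math.sin(math.radians(f))-8.5/math.cos(math.radians(f)),86*math.cos(math.radians(f)))
for f in range(45,20,-4): print(f,round(p(f)[0]-p(45)[0],1),round(p(f)[1]-p(45)[1],1))
E
```

```text
t: 26.65
tcp_pos: [546.9, -195.8, 146.4]
orientation: [-3.141, 0.0, 1.348]
force: [0.7, -0.6, -2.4]
finger_gap: 23.8
[ 546.92561247 -195.75995827  146.35622544] 26.65 [ 0.72500974 -0.58796248 -2.3655877 ] [-0.11166284  0.07696879 -0.02258555]
45 0.0 0.0
41 -3.6 4.1
37 -7.7 7.9
33 -12.1 11.3
29 -16.8 14.4
25 -21.8 17.1
21 -27.1 19.5
```

```bash
python3 -m creep '[[0,[-0.004,0,-0.0035],0],[0,[-0.0085,0,-0.007],0],[0,[-0.013,0,-0.010],0],[0,[-0.0175,0,-0.0125],0],[0,[-0.0175,0,-0.0125],0]]' 4; python3 - <<'E'
from h import *
s,_=snap('side','s13');snap('wrist','w26');print(s['tcp_pos'],s['t'],s['force'],s['moment'])
cv2.imwrite('pics/c19.png',np.hstack([cv2.resize(cv2.imread('pics/s13.png')[195:265,290:340],None,fx=8,fy=8,interpolation=cv2.INTER_CUBIC),cv2.resize(cv2.imread('pics/w26.png')[180:320,210:295],None,fx=4,fy=4,interpolation=cv2.INTER_CUBIC)]))
E
```

```text
t: 27.15
tcp_pos: [543.5, -213.6, 159.8]
orientation: [3.141, 0.001, 1.348]
force: [0.5, -0.0, -2.7]
finger_gap: 23.7
[ 543.49223613 -213.5919809   159.81031617] 27.15 [ 0.52079602 -0.02633067 -2.65868377] [-0.0219088   0.09021931 -0.01799246]
```

View pics/c19.png

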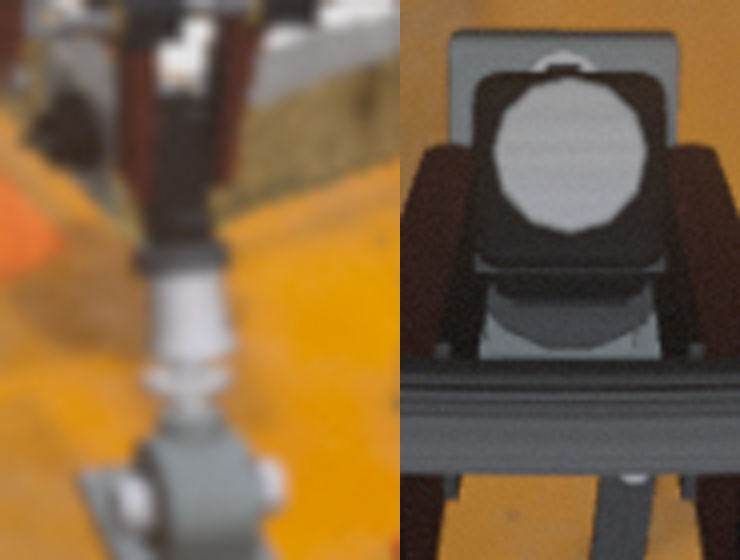

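```bash
python3 - <<'E'
from h import *
r=lambda v:180+v/4
fit2('w26',[(106,9,r(78)),(106,-9,r(233)),(90.5,-12.3,r(270)),(42,-19,r(350))],(76,80,86,90))
fit2('w26',[(106,9,r(78)),(106,-9,r(233)),(90.5,-12.3,r(270)),(32,-19,r(350))],(76,80,86,90))
s=np.load('pics/s13.npy',allow_pickle=True).item()['s'];W=Ro.from_euler('xyz',s['orientation']).as_matrix();P=s['tcp_pos']
print('obs',290+192/8,195+350/8,290+183/8,195+258/8)
for f,gx,hg in ((35,10,84),(30,10,84),(30,12,90),(25,12,86)):
    a=np.array([np.sin(np.radians(f)),0,-np.cos(np.radians(f))]);g=np.array([gx,0,-2])
    print(f,gx,hg,np.round(proj('s13',P+W@(g-hg*a)),1),np.round(proj('s13',P+W@(g+(37-hg)*a)),1),(P+W@(g-hg*a)).round(0))
E
```

```text
76 [30.4 11.7] [-2.6  0.8  2.5 -0.4]
80 [30.9 12.1] [-1.8  0.3  2.1 -0.4]
86 [31.7 13. ] [-0.7 -0.4  1.5 -0.4]
90 [32.2 13.7] [ 0.1 -0.8  1.1 -0.4]
free [31.2 12.5 82.3] [-1.3  0.   1.8 -0.4  2.3]
76 [30.2 11.8] [-2.6  0.8  2.5 -0.4]
80 [30.7 12.3] [-1.8  0.3  2.  -0.4]
86 [31.3 13.1] [-0.7 -0.3  1.4 -0.3]
90 [31.8 13.8] [ 0.1 -0.7  1.  -0.3]
free [30.9 12.6 82.4] [-1.3  0.1  1.7 -0.3  2.3]
obs 314.0 238.75 312.875 227.25
35 10 84 [314.4 237.9] [312.7 225.7] [ 535. -251.   93.]
30 10 84 [313.6 237.7] [312.3 225.6] [ 536. -245.   89.]
30 12 90 [313.6 239.3] [312.3 227.2] [ 536. -246.   84.]
25 12 86 [312.6 237.5] [311.7 225.6] [ 538. -237.   84.]
```

```bash
python3 -m creep '[[0,[-0.003,0,0.001],0],[0,[-0.006,0,0.002],0],[0,[-0.009,0,0.003],0],[0,[-0.0115,0,0.0045],0],[0,[-0.0115,0,0.0045],0]]' 5; python3 - <<'E'
from h import *
s,_=snap('side','s14');snap('wrist','w27');print(s['tcp_pos'],s['t'],s['force'],s['moment'])
cv2.imwrite('pics/c20.png',np.hstack([cv2.resize(cv2.imread('pics/s14.png')[195:265,290:340],None,fx=8,fy=8,interpolation=cv2.INTER_CUBIC),cv2.resize(cv2.imread('pics/w27.png')[180:320,210:295],None,fx=4,fy=4,interpolation=cv2.INTER_CUBIC)]))
E
```

```text
t: 27.75
tcp_pos: [540.6, -224.1, 154.8]
orientation: [-3.141, -0.0, 1.348]
force: [-0.6, 1.4, 2.3]
finger_gap: 23.9
[ 540.60277577 -224.07858342  154.75753206] 27.75 [-0.60641431  1.35304306  2.31564285] [ 0.22609335  0.36936667 -0.02598762]
```

View pics/c20.png

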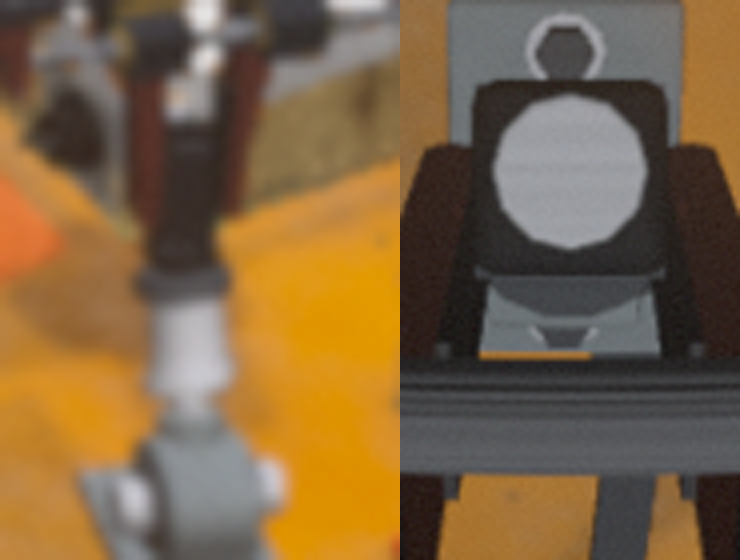

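```bash
python3 - <<'E'
from h import *
r=lambda v:180+v/4
fit2('w27',[(106,9,r(95)),(106,-9,r(248)),(90.5,-12.3,r(275)),(42,-19,r(318))],(76,80,86,90))
s=np.load('pics/s14.npy',allow_pickle=True).item()['s'];W=Ro.from_euler('xyz',s['orientation']).as_matrix();P=s['tcp_pos']
print('obs',290+190/8,195+388/8,290+183/8,195+285/8, proj('s14',[535.2,-248.2,77.5]))
for f,gx,hg in ((27,14,80),(27,14,84),(24,14,84),(24,13,80)):
    a=np.array([np.sin(np.radians(f)),0,-np.cos(np.radians(f))]);g=np.array([gx,0,-2])
    print(f,gx,hg,np.round(proj('s14',P+W@(g-hg*a)),1),np.round(proj('s14',P+W@(g+(37-hg)*a)),1),(P+W@(g-hg*a)).round(0))
E
```

```text
76 [24.2 13.1] [-3.1  1.8  1.9 -0.4]
80 [24.6 13.1] [-2.3  1.2  1.5 -0.3]
86 [25.2 13.3] [-1.1  0.5  0.9 -0.2]
90 [25.7 13.5] [-0.4  0.   0.5 -0.1]
free [25.  13.2 83.6] [-1.6  0.8  1.1 -0.3  2.5]
obs 313.75 243.5 312.875 230.625 (np.float64(313.57505749996244), np.float64(241.46447152658584))
27 14 80 [313.5 238.9] [312.4 226.9] [ 536. -246.   85.]
27 14 84 [313.6 240.2] [312.5 228.2] [ 535. -248.   82.]
24 14 84 [313.1 239.9] [312.2 228. ] [ 536. -244.   80.]
24 13 80 [313.1 238.8] [312.3 226.9] [ 536. -243.   84.]
```

```bash
python3 -m creep '[[0,[0,0,0],0],[0,[0,0,0],0],[0,[-0.001,0,0.002],0],[0,[-0.0017,0,0.0036],0],[0,[-0.0025,0,0.0055],0]]' 60; python3 - <<'E'
from h import *
s=state();print(s['tcp_pos'],s['t'],s['force'],s['moment'],s['finger_gap'])
E
```

```text
t: 28.35
tcp_pos: [540.2, -226.1, 149.8]
orientation: [-3.142, -0.0, 1.349]
force: [-2.5, 3.4, 8.0]
finger_gap: 23.5
[ 540.18996466 -226.1126956   149.82351501] 28.35 [-2.46492227  3.36636535  8.02992097] [ 0.49532209  0.85024131 -0.06171041] 23.47816417209636
```

```bash
python3 -m creep '[[0,[-0.0006,0,0.0013],0],[0,[-0.0012,0,0.0026],0],[0,[-0.0017,0,0.0036],0],[0,[-0.0017,0,0.0036],0]]' 60; python3 - <<'E'
from h import *
s=state();print(s['tcp_pos'],s['t'],s['force'],s['moment'],s['finger_gap'])
E
```

```text
t: 28.75
tcp_pos: [539.8, -227.8, 146.2]
orientation: [-3.142, -0.0, 1.348]
force: [-2.7, 2.8, 8.0]
finger_gap: 23.9
[ 539.8204575  -227.76316555  146.20086243] 28.75 [-2.74403716  2.78373284  8.02221459] [ 0.56800944  0.91003701 -0.12617572] 23.91066060140549
```

```bash
python3 - <<'E'
from h import *
s,_=snap('side','s15');snap('wrist','w28')
cv2.imwrite('pics/c21.png',np.hstack([cv2.resize(cv2.imread('pics/s15.png')[195:265,290:340],None,fx=8,fy=8,interpolation=cv2.INTER_CUBIC),cv2.resize(cv2.imread('pics/w28.png')[180:320,210:295],None,fx=4,fy=4,interpolation=cv2.INTER_CUBIC)]))
E
```

```text
(no output)
```

View pics/c21.png

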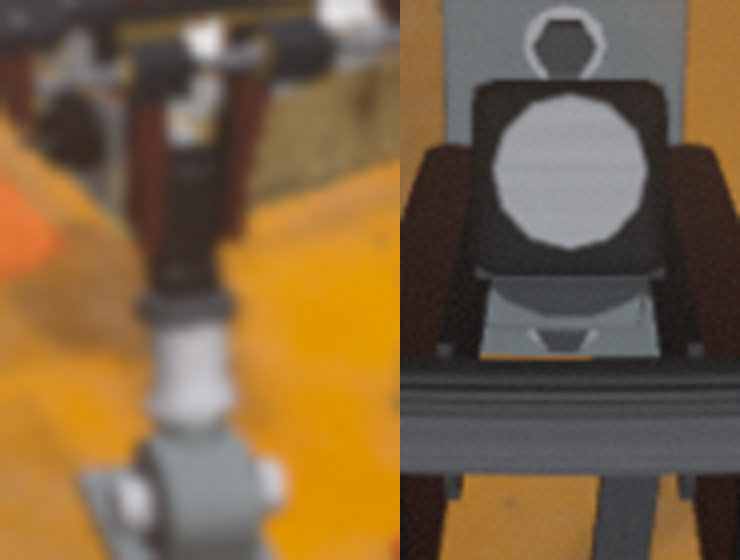

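```bash
python3 -m creep '[[0,[-0.0004,0,0.0009],0],[0,[-0.0008,0,0.0018],0],[0,[-0.0008,0,0.0018],0]]' 60; python3 - <<'E'
from h import *
s=state();print(s['tcp_pos'],s['t'],s['force'],s['moment'],s['finger_gap'])
E
```

```text
t: 29.15
tcp_pos: [539.9, -227.9, 146.0]
orientation: [3.141, -0.001, 1.348]
force: [-4.6, 7.5, 21.6]
finger_gap: 23.3
[ 539.90296285 -227.93982727  146.02896221] 29.15 [-4.55721372  7.52454808 21.58694925] [ 1.27951448  1.5711792  -0.16061763] 23.31898713070791
```

```bash
python3 -m creep '[[0,[0,-0.001,0],0],[0,[0,-0.001,0],0],[0,[0,-0.001,0],0],[0,[0,-0.001,0],0]]' 60; python3 - <<'E'
from h import *
s,_=snap('side','s16');snap('wrist','w29');print(s['tcp_pos'],s['t'],s['force'],s['finger_gap'])
cv2.imwrite('pics/c22.png',np.hstack([cv2.resize(cv2.imread('pics/s16.png')[195:295,290:350],None,fx=5.6,fy=5.6,interpolation=cv2.INTER_CUBIC),cv2.resize(cv2.imread('pics/w29.png')[180:320,210:295],None,fx=4,fy=4,interpolation=cv2.INTER_CUBIC)]))
W=Ro.from_euler('xyz',s['orientation']).as_matrix();P=s['tcp_pos'];g=np.array([13.4,0,-2]);a=np.array([np.sin(np.radians(25.4)),0,-np.cos(np.radians(25.4))]);print(P+W@(g-89*a))
print(np.array([535.2,-248.2,77.5])-10*np.array([.0936,.412,.906]))
E
```

```text
t: 29.55
tcp_pos: [539.7, -227.9, 146.1]
orientation: [3.139, -0.001, 1.348]
force: [-3.6, 6.2, 21.0]
finger_gap: 23.6
[ 539.70101335 -227.9219376   146.0919821 ] 29.55 [-3.59698213  6.16825422 21.00164574] 23.613629293944733
[ 534.4253265  -252.05213186   67.67146559]
[ 534.264 -252.32    68.44 ]
```

View pics/c22.png

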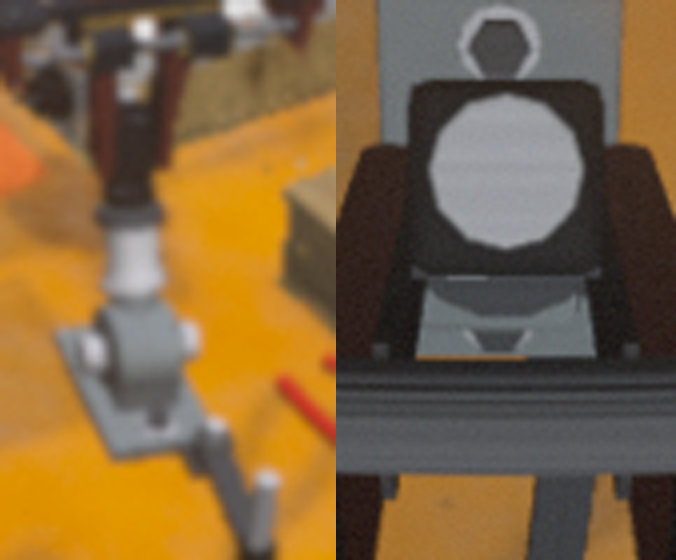

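```bash
python3 - <<'E'
from h import *
print(hand_in())
E
```

```text
the job is handed in; nothing more can be done
None
```

I swung the brace out, pressed the grease coupler down onto the leaning nipple, and handed the job in at about 29.6 s of the 56 s, still gripping and pressing. No verdict came back.

**Brace:** I gripped the pin and swept it round the arc until it ran into its end stop. The wrist picture put it at about 1.5 rad, and the last side picture still showed it out.

**Coupler:** The tool only points straight down, so the coupler had to be tilted 25° within the grip.
- **First try:** tilting it on the bench and then on the stem let it slip off-centre. When I let go to regrasp, it fell off the nipple onto the bench.
- **Second try:** I rolled it flat, picked it up and let gravity swing it down under a 3 N grip. I then lined it up against the stem, tightened the grip to 60 N and pressed along the nipple axis.

**Last checks:**
- **Tilt:** the image fit gave the coupler about 25.4° just before pressing, and the later pictures show no shift in the hand.
- **Mouth position:** the computed mouth was (534, -252, 68) mm, within about 1 mm of where the fully pressed nipple should be.
- **Force:** the push ran through about 8 N and then rose to about 21 N upward with no further travel, which I read as the hard stop at 10 mm.
- **Grip:** the finger gap was 23.6 mm, as expected on the 24 mm grip.

**Less than ideal:** the pads hold the coupler about 12 mm off its axis, so only about half the pad width bears on it, and there is a small sideways load of about 4 N. My wrist-image fits left a few pixels of error, so the angle is good to perhaps 2°.

I never aimed at the timer, the box or the dish, and saw no contact, but I did not re-measure where they stand at the end.

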